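# Load the seed shaker and enable it with its key

## Robot

A 6-joint arm with a two-finger parallel gripper is mounted at the origin on the work surface. World frame = base frame: x ahead of the robot, y to its left, z up, the work surface at z = 0. Lengths are in mm, angles in degrees, forces in N, time in s.
With the tool pointing down it reaches from about 350 to 850 mm from the base axis. Payload 8.1 kg.
Tool frame: the origin (TCP) lies midway between the tips of the shut fingers; the grasp point (between the pads) lies 19 mm behind it; z points along the fingers, y is the line along which they close (so a half turn about z gives the same grasp; the last joint's range is limited). The gripper opens to 85 mm and grips with 20 to 120 N. Pads are 22 mm wide; open, the fingers measure 114 mm over their backs; the gripper's body (76 mm by 85 mm) begins 54 mm behind the grasp point. The pads swing forward as they close: fully open they stand 13 mm farther back than shut.
Start: joints at [-68.09, 7.471, 85.268, -0, 87.261, -4.893], TCP at [270.574, -535.533, 231.292] pointing down, gripper open.
Joint ranges: [-169.43, 169.43], [-51.17, 129.36], [1.28, 143.12], [-76.62, 256.62], [0, 156.53], [-152.29, 152.29]. Speed limits (degrees/s): [136.94, 136.94, 159.86, 180, 180, 180].

## Interface

Orientations are given as [roll, pitch, yaw] about the fixed x, y, z axes, in that order (R = Rz(yaw) Ry(pitch) Rx(roll)).
In Python, from bench import r gives the robot as it stands.
- The arm moves only by the tool send_rows, never from a script. Its argument "increments" is a list of rows, each a list of 6 numbers: the shift along the tool's x, y, z in mm, then the turn, a rotation vector about the tool's x, y, z in rad. A call has 1 to 5 rows; each row shifts and turns the commanded pose from where the row before left it, along the tool's axes as they then stand; what a row does not reach is not made up. A row lasts 1/8 s, in which the tool goes at most 62.5 mm and 10.7 degrees, less where a joint would pass 70% of its speed; a pose out of reach is approached as far as the arm can. A call is refused whole if a number of a shift passes 62.5 or a number of a turn 0.188, either way. A call with a gripper value outside its range is refused whole. "grip" is the closure, from -1 (fully open) to 1 (shut), set as the call begins (left out, the last holds). The fingers move at their own pace and stop on an object; "grip_force" is the grip in N (left out, the last holds). Time passes only in rows, so rows that do not move let the fingers close. It gives the time, the measured TCP pose, the force, the opening and the grip force at its end, in the units of the state.
- r.sense(): the state, without advancing time (a new reading comes with each control period).
- r.snapshot(name): name is "scene" or "top"; returns a dict with "img" (420x560x3 uint8, blue, green, red), "z_map" (420x560 float32, mm along the optical axis (not along the pixel's ray), 0 where there is no reading), "fx", "fy", "cx", "cy" (pixels), "view" (4x4, takes a point from world to camera coordinates). Camera axes: x right, y down, z forward; pixel columns grow to the right and rows downward; lengths in mm; the calibration is good to about 2 mm. A picture is of the moment at which its call begins.
- r.hand_in(): hands the job in; it is judged then, once.
The state is a dict: "time": time; "joint_pos": joint angles; "qd": joint speeds; "joint_efforts": joint torques, N m; "tool_pos": TCP position; "tcp_rot": TCP orientation; "ft_force": force on the tool from outside, world axes, zero at the start; "wrist_torque": the same for the moment, N m; "finger_gap": finger opening in mm; "grip_force": force on a finger pad.
Only numpy, scipy, OpenCV 4.12 (cv2) and the standard library are available. Lean on these libraries where they do the work, as an engineer would, in place of code of your own. Each camera call takes 0.05 s, during which the arm holds its last target. There are 200 camera calls.

## Task

Stack all the small closed seed dishes (56 mm; not the single large one) in one straight pile, lying flat, on the centre of the round mat of the shaker. Once the pile stands, take the key from its wooden stand, push it fully down into the key switch on the control box while that is still off, then turn it clockwise all the way to on and leave the key in it. Do not knock over the reagent bottle; if a dish gets shifted, put it right again before you finish.

Things in the scene. Friction and masses are not known exactly. Their poses are not given: they have to be found in the camera images.
- dish1: closed clear round dish with white filter paper and seeds inside, 56 mm across and 16 mm high, a plain flat disc outside, about 35 g; origin: centre of its underside, z along its axis. There are four to six such dishes from start to start (None: absent)
- dish2: a dish like dish1
- dish3: a dish like dish1
- dish4: a dish like dish1
- dish5: a dish like dish1
- dish6: a dish like dish1
- shaker: low white bench shaker, fixed: 180 x 180 mm, 62 mm high with its square aluminium stage and, in the middle of it, a round black rubber mat 68 mm across; origin: centre of its underside. It and the control box may change sides from start to start
- mat_centre (a point): centre of the top face of the round mat, 62 mm above the bench, z up
- control_box: grey control box of the shaker, fixed: 110 x 130 x 45 mm high, with a steel key switch in the middle of its top; origin: centre of its underside, x from its front to its back
- key_switch (a joint): the steel lock barrel of the key switch: a vertical barrel about 26 mm across that stands on a flange 44 mm across, its top face 70 mm above the bench. 0 rad = off (slot along the x axis of the box, at the long tick mark), 1.05 rad (60 degrees, at the short tick mark, hard stop) = on; grows as it is turned clockwise seen from above. About 0.05 N m of friction: it stays where it is left
- slot (a point): middle of the floor of the slot in the barrel, 53 mm above the bench; x along the slot's length, z up; turns with the barrel. Slot 14.4 mm long, 6.4 mm wide, 17 mm deep, open at the top
- key: loose key standing upright, blade down, in the wooden stand: steel blade 12 (x) x 4 (y) mm and 18 mm long with a narrower tip (8 x 2.5 mm over the last 4 mm), above it a black head 26 (x) x 9 (y) x 40 mm high; 58 mm in all, 30 g; origin: middle of the blade's tip, z up along the key to its head. Fits the slot either way round. Inside the slot it can twist about 0.2 rad either way before it turns the barrel
- key_stand: plain wooden key stand, fixed: 64 x 54 x 24 mm high, with a slot 16 (x) x 8 (y) mm and 16 mm deep in its top, in which the key stands; origin: centre of its underside
- bottle: white reagent bottle, 60 mm across and 150 mm high, standing behind the work area; origin: centre of its underside

How it is judged:
By the outcome, as a careful person would: the job done as asked, in the order asked, and still so for the second after the job is handed in, with the robot touching nothing.
Of dish1, dish2, dish3, dish4, dish5, dish6 only 4 to 6 are there at a start; the rules pass over those that are not, and their reading is None.
At some moment in a run one of dish1, dish2, dish3, dish4, dish5, dish6 may be knocked a few centimetres aside while the robot is not near it.
It also fails if it takes over 210 s, if anything falls off the work surface, if the arm or the gripper's body presses on something with over 40 N, if the wrist force passes 120 N, or if a joint passes its speed limit or range.

## Working session

There is one attempt and no reset: what is moved stays moved. The work goes in short steps, Python scripts to look and compute and a tool call to move; the robot and the scene stay as the last step left them, time stands still between calls to the robot, and variables do not carry over. Pictures are saved under pics/ and viewed, at most 14 in all, crops included, and the job is handed in when it is done.

Besides the shell and the picture viewer there is one more tool, called as name(argument=value, ...), one argument or row to a line, values as JSON. send_rows: Moves the arm, as the interface text tells. Its arguments: {"type":"object","properties":{"increments":{"type":"array"},"grip":{"type":"number"},"grip_force":{"type":"number"}},"required":["increments"]}

```bash
mkdir -p pics; ls; python3 - <<'E'
from bench import r
import cv2,numpy as np
print(r.sense())
for n in("scene","top"):
    s=r.snapshot(n); cv2.imwrite(f"pics/{n}0.png",s["img"]); np.savez(f"{n}0.npz",**s)
    print(n,s["fx"],s["fy"],s["cx"],s["cy"],s["view"].round(3).tolist())
E
```

```text
pics
{'time': 0.0, 'joint_pos': array([-6.80897224e+01,  7.51425235e+00,  8.53307054e+01, -1.13644027e-03,
        8.72614170e+01, -4.89324763e+00]), 'qd': array([ 0.06238586,  0.03614394,  0.0094707 , -0.1273766 , -0.06743191,
       -0.06804939]), 'joint_efforts': array([ 1.94902168e-03, -5.69389987e+01, -5.00555706e+01,  9.91979687e-05,
        1.42883405e-02, -3.12701775e-05]), 'tool_pos': array([ 270.36198611, -535.00880156,  230.23968636]), 'tcp_rot': array([-1.79893916e+02, -7.94280897e-03,  2.68035733e+01]), 'ft_force': array([-0.17092942, -0.16440835, -0.70131588]), 'wrist_torque': array([ 0.00395678, -0.04804198,  0.02983258]), 'grip_force': 0.0, 'finger_gap': 85.3304708611288}
scene 453.7373078157251 453.7373078157251 284.897314143934 212.9037578000418 [[0.401, 0.916, -0.017, -259.315], [0.523, -0.245, -0.816, -260.242], [-0.752, 0.318, -0.577, 1504.518], [0.0, 0.0, 0.0, 1.0]]
top 487.59501530153983 487.59501530153983 277.22798736717857 210.92718690595876 [[0.1, -0.995, -0.001, -27.999], [-0.973, -0.098, -0.208, 600.809], [0.207, 0.022, -0.978, 1206.505], [0.0, 0.0, 0.0, 1.0]]
```

View pics/top0.png

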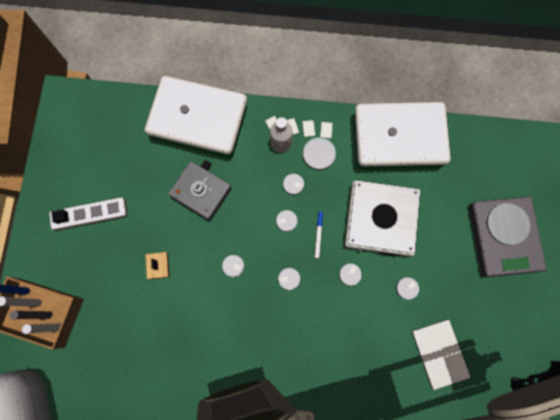

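View pics/scene0.png

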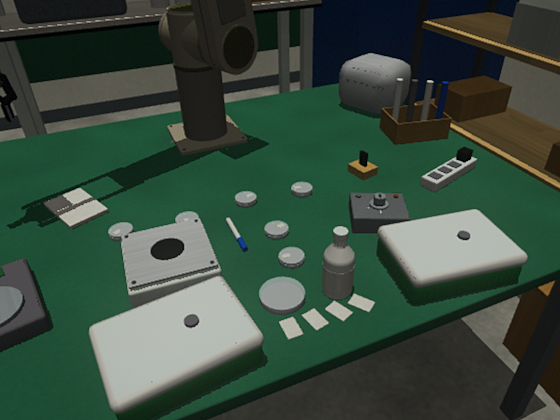

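The top view shows six small dishes at about (293,184), (287,220), (233,266), (289,279), (350,274) and (408,289). The large dish is at (320,153), the mat at (384,216), the key at (156,265), the switch at (200,187) and the bottle at (281,135). The scene view agrees with this.

```bash
cat > h.py <<'E'
import numpy as np,cv2
def ray(s,u,v,z):
    V=s["view"];R=V[:3,:3];t=V[:3,3]
    c=-R.T@t; d=R.T@np.array([(u-s["cx"])/s["fx"],(v-s["cy"])/s["fy"],1.])
    return (c+d*(z-c[2])/d[2])
def proj(s,p):
    q=s["view"][:3,:3]@np.asarray(p,float)+s["view"][:3,3]
    return np.array([s["cx"]+s["fx"]*q[0]/q[2],s["cy"]+s["fy"]*q[1]/q[2]])
def cloud(s):
    z=s["z_map"];v,u=np.mgrid[:420,:560]
    C=np.stack([(u-s["cx"])/s["fx"]*z,(v-s["cy"])/s["fy"]*z,z],-1)
    return (C-s["view"][:3,3])@s["view"][:3,:3]
def blobs(m,s,z,amin,amax):
    out=[]
    for c in cv2.findContours(m.astype(np.uint8),cv2.RETR_EXTERNAL,cv2.CHAIN_APPROX_NONE)[0]:
        a=cv2.contourArea(c)
        if amin<a<amax:
            P=np.array([ray(s,u,v,z)[:2] for u,v in c[:,0]],np.float32)
            out.append((c,P,cv2.minAreaRect(P)))
    return out
E
python3 - <<'E'
from h import *
for n in("top","scene"):
    s=dict(np.load(n+"0.npz"));hsv=cv2.cvtColor(s["img"],cv2.COLOR_BGR2HSV)
    P=cloud(s)
    m=(hsv[...,1]<90)&(hsv[...,2]>85)
    print(n)
    for c,Q,(ctr,wh,a) in blobs(m,s,16,100,3000):
        u,v=c[:,0].mean(0);e=cv2.minEnclosingCircle(Q)
        if max(wh)<110:print("blob px",(round(u),round(v)),"xy",np.round(ctr),"wh",np.round(wh),round(a),"zmed",np.round(P[int(v),int(u)]))
    # mat
    dark=hsv[...,2]<40
    for c,Q,(ctr,wh,a) in blobs(dark,s,62,100,3000):
        u,v=c[:,0].mean(0);
        print("dark62",(round(u),round(v)),np.round(ctr,1),np.round(wh,1),round(a),np.round(P[int(v),int(u)]))
    br=(hsv[...,0]<22)&(hsv[...,0]>5)&(hsv[...,1]>110)&(hsv[...,2]>90)
    for c,Q,(ctr,wh,a) in blobs(br,s,24,60,2000):
        print("stand",np.round(c[:,0].mean(0)),np.round(ctr,1),np.round(wh,1),round(a))
s=dict(np.load("top0.npz"))
a=cv2.resize(s["img"][150:290,130:250],None,fx=5,fy=4.2,interpolation=cv2.INTER_CUBIC) if 0 else cv2.resize(s["img"][150:290,130:250],None,fx=4,fy=4,interpolation=cv2.INTER_CUBIC)
cv2.imwrite("pics/c1.png",a)
E
```

```text
top
blob px (408, 288) xy [ 440. -326.] wh [62. 60.] 2 zmed [ 442. -324.   17.]
blob px (289, 278) xy [433. -14.] wh [60. 60.] 6 zmed [434. -13.  16.]
blob px (350, 274) xy [ 461. -175.] wh [60. 60.] 50 zmed [ 461. -174.   13.]
blob px (233, 265) xy [453. 136.] wh [60. 61.] 51 zmed [453. 137.  21.]
blob px (318, 242) xy [537. -82.] wh [18. 88.] 90 zmed [540. -81.  12.]
blob px (286, 220) xy [588.   7.] wh [60. 62.] 51 zmed [588.   7.  18.]
blob px (293, 183) xy [691.  -2.] wh [59. 60.] 6 zmed [692.  -2.  19.]
blob px (283, 128) xy [847.  46.] wh [ 77. 100.] 2 zmed [800.  40. 139.]
dark62 (246, 409) [124.1  55. ] [ 72.6 177.9] 6 [204.  37. 577.]
dark62 (233, 389) [151.6  94.6] [ 15.4 135.6] 23 [190.  76. 316.]
dark62 (536, 379) [ 253.3 -635.5] [ 38.7 135.5] 28 [ 246. -665.   -2.]
dark62 (34, 315) [276.8 609.3] [14.6 79.1] 4 [280. 590. 108.]
dark62 (60, 216) [530.4 594.6] [30.3 35.7] 20 [531. 597.  61.]
dark62 (384, 216) [ 615.4 -245.1] [58.2 57. ] 49 [ 618. -245.   61.]
dark62 (476, 240) [ 577.1 -484.3] [187.3  14.1] 11 [ 585. -503.   15.]
dark62 (393, 166) [ 750.5 -270.7] [227.5  44.
[... 1832 characters left out ...]
41.  103.9] 31 [679. 198.  37.]
dark62 (464, 154) [555.1 573. ] [36.  85.3] 41 [545. 584.  54.]
dark62 (554, 161) [674.5 763.9] [ 32.2 186.9] 40 [ 427. 1157. -157.]
dark62 (125, 180) [ 274.2 -232.3] [175.6 678.7] 13 [ 187. -291.    1.]
dark62 (369, 115) [221.8 491.8] [394.5 103.4] 0 [ 95. 569.  -2.]
dark62 (453, 105) [262.8 783.6] [ 56.1 278.4] 47 [-115. 1150. -138.]
dark62 (7, 103) [-511.1 -597.1] [665.   56.8] 4 [ 259. -488.  287.]
dark62 (69, 9) [-2165.1  -309.9] [877.1 690.7] 2 [-390. -315.  352.]
stand [547. 287.] [989.1 397.3] [19.9 47.1] 28
stand [362. 166.] [433.7 329.9] [63.2 53.8] 12
stand [505. 155.] [530.9 730.7] [ 27.4 430. ] 90
stand [492.  42.] [-416.1 1563.1] [ 54.6 941.8] 90
```

View pics/c1.png

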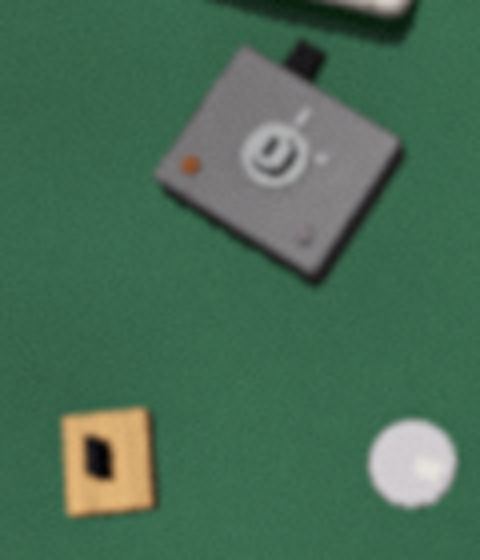

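The crop shows the box's long tick at about (303,117) and short tick at (320,158) around the barrel at (273,152). The key head in its stand is at (98,457). I'll keep the yaw at 27° for all the dishes and use the average of the two cameras, which differ by 2–4 mm.

```bash
cat >> h.py <<'E'
def plan(*wps,yaw=None):
    """tool-axis shifts from the measured pose through world waypoints (constant yaw, tool down)"""
    from bench import r
    q=r.sense();p=q["tool_pos"];a=np.radians(q["tcp_rot"][2]);c,s=np.cos(a),np.sin(a)
    print("t",round(q["time"],2),"tcp",p.round(1),q["tcp_rot"].round(2),"gap",round(q["finger_gap"],1),"F",q["ft_force"].round(1))
    for w in wps:
        d=np.array(w,float)-p; t=np.array([c*d[0]+s*d[1],s*d[0]-c*d[1],-d[2]])
        n=int(np.ceil(np.abs(t).max()/55)); print(" to",w,"tool",t.round(1),"rows",n,"each",(t/max(n,1)).round(1)); p=np.array(w,float)
def dishes(zt=16):
    """small dish centres on the bench, top camera with mean camera offset taken out"""
    from bench import r
    s=r.snapshot("top");hsv=cv2.cvtColor(s["img"],cv2.COLOR_BGR2HSV)
    for c,Q,(ctr,wh,a) in blobs((hsv[...,1]<90)&(hsv[...,2]>85),s,zt,100,3000):
        if 48<min(wh) and max(wh)<70: print(" dish",np.round(np.array(ctr)+[0.5,-2],1),np.round(wh))
E
python3 -c "
from h import *
plan((440,-328,60),(440,-328,0),(440,-328,190),(616.3,-246.8,190))"
```

```text
t 0.1 tcp [ 270.4 -535.1  230.3] [-1.799e+02 -1.000e-02  2.680e+01] gap 85.1 F [-0.3  0.2 -0.6]
 to (440, -328, 60) tool [ 244.8 -108.3  170.3] rows 5 each [ 49.  -21.7  34.1]
 to (440, -328, 0) tool [ 0.  0. 60.] rows 2 each [ 0.  0. 30.]
 to (440, -328, 190) tool [   0.    0. -190.] rows 4 each [  0.    0.  -47.5]
 to (616.3, -246.8, 190) tool [194.   7.  -0.] rows 4 each [48.5  1.8 -0. ]
```

send_rows(
  increments=[
    [49,-21.7,34],
    [49,-21.7,34],
    [49,-21.7,34],
    [49,-21.7,34],
    [49,-21.7,34],
  ],
  grip=-1,
  grip_force=25,
)

```text
invalid input at $.increments[0]: expected 6 numbers
```

send_rows(
  increments=[
    [0,0,0],
    [0,0,0],
  ],
)

```text
invalid input at $.increments[0]: expected 6 numbers
```

send_rows(
  increments=[
    [49,-21.7,34,0,0,0],
    [49,-21.7,34,0,0,0],
    [49,-21.7,34,0,0,0],
    [49,-21.7,34,0,0,0],
    [49,-21.7,34,0,0,0],
  ],
  grip=-1,
  grip_force=25,
)

```text
time: 0.72
tool_pos: [438.4, -329.8, 62.7]
tcp_rot: [-180.0, 0.0, 26.8]
ft_force: [0.2, -0.1, 0.6]
finger_gap: 85.5
grip_force: 0.0
```

send_rows(
  increments=[
    [0,0,0,0,0,0],
    [0,0,0,0,0,0],
  ],
)

```text
time: 0.98
tool_pos: [437.7, -331.4, 63.9]
tcp_rot: [-180.0, 0.0, 26.9]
ft_force: [0.1, -0.1, 0.3]
finger_gap: 85.7
grip_force: 0.0
```

```bash
python3 -c "
from h import *
plan((440,-328,60),(440,-328,0)); dishes()
from bench import r
s=r.snapshot('top');cv2.imwrite('pics/t1.png',cv2.resize(s['img'][210:330,340:500],None,fx=4,fy=4,interpolation=cv2.INTER_CUBIC))"
```

```text
t 0.97 tcp [ 437.7 -331.4   63.9] [-1.7999e+02  3.0000e-02  2.6860e+01] gap 85.7 F [ 0.1 -0.1  0.3]
 to (440, -328, 60) tool [ 3.6 -2.   3.9] rows 1 each [ 3.6 -2.   3.9]
 to (440, -328, 0) tool [ 0.  0. 60.] rows 2 each [ 0.  0. 30.]
 dish [433.7 -16.2] [60. 60.]
 dish [ 461.1 -176.7] [60. 60.]
 dish [453.5 133.6] [60. 61.]
 dish [588.7   5.5] [60. 59.]
 dish [691.9  -3.7] [59. 60.]
```

View pics/t1.png

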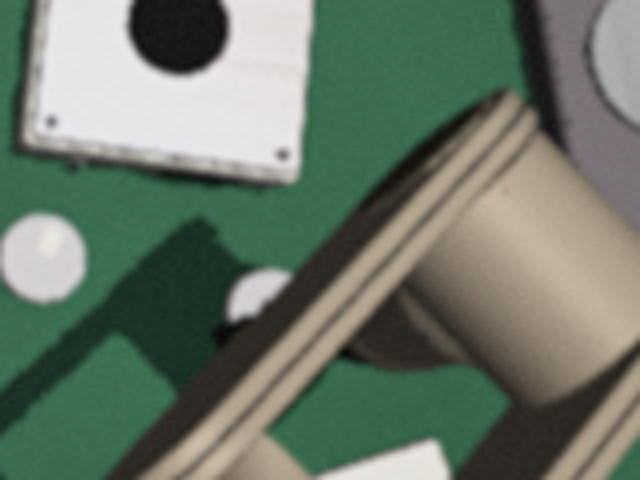

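The arm hides most of dish6 at crop (265,300), with one finger tip next to it. The other dishes haven't moved, so I'll go down and grip.

send_rows(
  increments=[
    [3.6,-2,4,0,0,0],
    [0,0,30,0,0,0],
    [0,0,20,0,0,0],
    [0,0,9,0,0,0],
    [0,0,0,0,0,0],
  ],
)

```text
time: 1.7
tool_pos: [439.7, -328.1, 0.6]
tcp_rot: [-180.0, 0.0, 26.8]
ft_force: [0.3, -0.1, 1.0]
finger_gap: 85.5
grip_force: 0.0
```

send_rows(
  increments=[
    [0,0,0,0,0,0],
    [0,0,0,0,0,0],
    [0,0,0,0,0,0],
    [0,0,0,0,0,0],
    [0,0,0,0,0,0],
  ],
  grip=1,
)

```text
time: 2.33
tool_pos: [440.8, -328.7, 2.3]
tcp_rot: [179.9, -0.0, 26.8]
ft_force: [-1.7, 0.3, 6.3]
finger_gap: 54.8
grip_force: 26.0
```

```bash
python3 -c "
from h import *
from bench import r
plan((440,-328,0))
s=r.snapshot('scene');cv2.imwrite('pics/s1.png',cv2.resize(s['img'][150:290,40:220],None,fx=4,fy=4,interpolation=cv2.INTER_CUBIC))"
```

```text
t 2.33 tcp [ 440.8 -328.7    2.3] [ 1.7989e+02 -4.0000e-02  2.6800e+01] gap 54.8 F [-1.7  0.3  6.3]
 to (440, -328, 0) tool [-0.4 -1.   2.3] rows 1 each [-0.4 -1.   2.3]
```

View pics/s1.png

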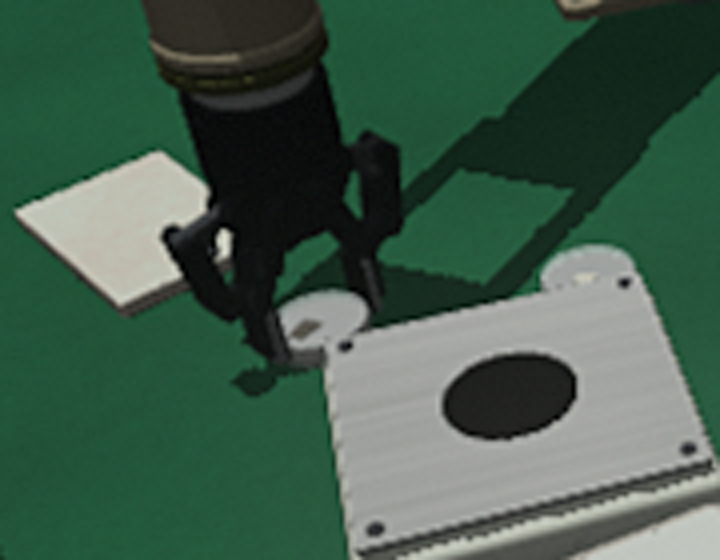

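Dish6 is held between the fingers, just left of the stage corner at crop (300,330). The fingertips touched the bench at TCP z≈2, so I'll grip the rest at TCP z≈5. Next is lifting and carrying this one.

send_rows(
  increments=[
    [0,0,-20,0,0,0],
    [0,0,-55,0,0,0],
    [0,0,-55,0,0,0],
    [0,0,-55,0,0,0],
    [40,1.5,0,0,0,0],
  ],
)

```text
time: 3.0
tool_pos: [478.5, -314.6, 194.7]
tcp_rot: [179.3, -0.3, 26.6]
ft_force: [0.8, 0.2, -0.3]
finger_gap: 54.6
grip_force: 26.8
```

send_rows(
  increments=[
    [50,2,0,0,0,0],
    [50,2,0,0,0,0],
    [40,2,0,0,0,0],
    [14,0,0,0,0,0],
    [0,0,0,0,0,0],
  ],
)

```text
time: 3.62
tool_pos: [616.9, -246.8, 186.6]
tcp_rot: [180.0, -0.0, 26.9]
ft_force: [-0.8, -0.3, -1.5]
finger_gap: 54.8
grip_force: 26.8
```

```bash
python3 -c "
from h import *
plan((616.3,-246.8,85),(616.3,-246.8,65.5))"
```

```text
t 3.62 tcp [ 616.9 -246.8  186.6] [179.98  -0.    26.87] gap 54.8 F [-0.8 -0.3 -1.5]
 to (616.3, -246.8, 85) tool [ -0.5  -0.3 101.6] rows 2 each [-0.2 -0.1 50.8]
 to (616.3, -246.8, 65.5) tool [ 0.   0.  19.5] rows 1 each [ 0.   0.  19.5]
```

send_rows(
  increments=[
    [-0.5,-0.3,50,0,0,0],
    [0,0,45,0,0,0],
    [0,0,14,0,0,0],
    [0,0,8,0,0,0],
    [0,0,3,0,0,0],
  ],
)

```text
time: 4.25
tool_pos: [616.8, -248.0, 67.7]
tcp_rot: [179.9, -0.1, 26.8]
ft_force: [1.0, -0.2, -0.6]
finger_gap: 54.8
grip_force: 26.8
```

send_rows(
  increments=[
    [0,0,0,0,0,0],
    [0,0,0,0,0,0],
  ],
)

```text
time: 4.5
tool_pos: [616.8, -247.5, 67.3]
tcp_rot: [179.9, -0.1, 26.8]
ft_force: [-0.3, 1.0, 0.7]
finger_gap: 54.4
grip_force: 26.8
```

send_rows(
  increments=[
    [-0.1,-0.8,1,0,0,0],
    [0,0,1,0,0,0],
    [0,0,0.7,0,0,0],
    [0,0,0,0,0,0],
  ],
)

```text
time: 5.0
tool_pos: [615.8, -246.4, 64.3]
tcp_rot: [180.0, -0.0, 26.8]
ft_force: [-3.6, 2.2, 8.5]
finger_gap: 54.7
grip_force: 27.5
```

send_rows(
  increments=[
    [0,0,0,0,0,0],
    [0,0,0,0,0,0],
    [0,0,0,0,0,0],
    [0,0,0,0,0,0],
  ],
  grip=-1,
)

```text
time: 5.5
tool_pos: [615.4, -246.4, 63.0]
tcp_rot: [-180.0, 0.0, 26.8]
ft_force: [0.7, -0.5, 0.3]
finger_gap: 85.7
grip_force: 0.0
```

send_rows(
  increments=[
    [0,0,-20,0,0,0],
    [0,0,-50,0,0,0],
    [0,0,-50,0,0,0],
  ],
)

```text
time: 5.88
tool_pos: [615.5, -246.4, 185.8]
tcp_rot: [180.0, -0.0, 26.8]
ft_force: [1.2, -0.6, 1.2]
finger_gap: 85.5
grip_force: 0.0
```

```bash
python3 -c "
from h import *
plan((461,-176.8,190),(461,-176.8,60),(461,-176.8,5),(461,-176.8,190),(616.3,-246.8,190))
dishes()"
```

```text
t 5.88 tcp [ 615.5 -246.4  185.8] [ 1.7998e+02 -2.0000e-02  2.6800e+01] gap 85.5 F [ 1.2 -0.6  1.2]
 to (461, -176.8, 190) tool [-106.5 -131.8   -4.2] rows 3 each [-35.5 -43.9  -1.4]
 to (461, -176.8, 60) tool [  0.   0. 130.] rows 3 each [ 0.   0.  43.3]
 to (461, -176.8, 5) tool [ 0.  0. 55.] rows 1 each [ 0.  0. 55.]
 to (461, -176.8, 190) tool [   0.    0. -185.] rows 4 each [  0.    0.  -46.2]
 to (616.3, -246.8, 190) tool [107.  132.5  -0. ] rows 3 each [35.7 44.2 -0. ]
 dish [433.7 -16.2] [60. 60.]
 dish [453.5 133.6] [60. 61.]
 dish [588.7   5.5] [60. 59.]
 dish [691.9  -3.8] [59. 60.]
```

send_rows(
  increments=[
    [-35.5,-44,0,0,0,0],
    [-35.5,-44,0,0,0,0],
    [-35.5,-44,10,0,0,0],
    [0,0,50,0,0,0],
    [0,0,50,0,0,0],
  ],
)

```text
time: 6.55
tool_pos: [462.3, -177.3, 75.2]
tcp_rot: [179.7, -0.2, 26.8]
ft_force: [0.4, -0.7, -0.1]
finger_gap: 85.3
grip_force: 0.0
```

send_rows(
  increments=[
    [0,0,0,0,0,0],
    [0,0,0,0,0,0],
  ],
)

```text
time: 6.8
tool_pos: [462.3, -177.3, 75.6]
tcp_rot: [179.9, -0.1, 26.8]
ft_force: [1.1, 0.7, 0.5]
finger_gap: 85.4
grip_force: 0.0
```

```bash
python3 -c "
from h import *
from bench import r
plan((461,-176.8,5))
s=r.snapshot('scene');cv2.imwrite('pics/s2.png',cv2.resize(s['img'][130:300,80:260],None,fx=4,fy=3.5,interpolation=cv2.INTER_CUBIC) if 0 else cv2.resize(s['img'][150:290,80:260],None,fx=4,fy=4,interpolation=cv2.INTER_CUBIC))"
```

```text
t 6.8 tcp [ 462.3 -177.3   75.6] [ 1.7989e+02 -8.0000e-02  2.6800e+01] gap 85.4 F [1.1 0.7 0.5]
 to (461, -176.8, 5) tool [-0.9 -1.  70.6] rows 2 each [-0.5 -0.5 35.3]
```

View pics/s2.png

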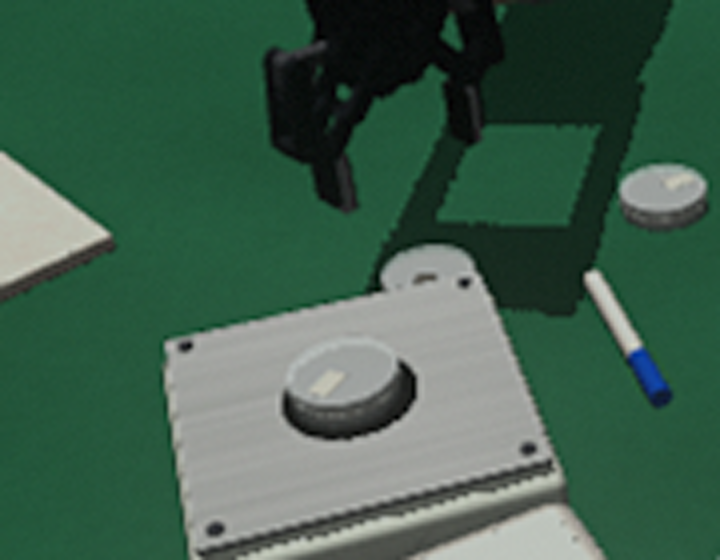

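Dish6 is on the mat at crop (345,380) and looks a little left of centre. The right-hand side may only be shadow, so I'll measure it while carrying on with dish5.

```bash
cat >> h.py <<'E'
def pile(ztop,n="scene"):
    """centre of the pile's top face, and mat ellipse extents, raw camera"""
    from bench import r
    s=r.snapshot(n);P=cloud(s)
    m=(np.abs(P[...,2]-ztop)<5)&(np.hypot(P[...,0]-616,P[...,1]+247)<60)
    m=cv2.morphologyEx(m.astype(np.uint8),cv2.MORPH_OPEN,np.ones((3,3)))
    for c,Q,(ctr,wh,a) in blobs(m,s,ztop,60,3000):
        print(" pile top",n,np.round(ctr,1),np.round(wh,1),"mean of pixels",P[m>0][:,:3].mean(0).round(1), m.sum())
E
python3 -c "
from h import *
pile(78);pile(78,'top')
from bench import r
s=r.snapshot('scene');g=s['img'].max(2)
for v in range(236,258,3): print(v,g[v,145:192].tolist())"
```

```text
pile top scene [ 616.8 -250.8] [54.9 57.5] mean of pixels [ 616.6 -250.5   77.8] 415
 pile top top [ 621.  -249.9] [54.  43.2] mean of pixels [ 621.1 -249.6   77.8] 278
236 [169, 169, 168, 167, 166, 167, 167, 167, 167, 165, 166, 165, 168, 174, 177, 180, 182, 186, 187, 178, 170, 168, 171, 170, 170, 170, 170, 171, 174, 182, 184, 177, 169, 166, 165, 166, 167, 166, 165, 164, 164, 164, 164, 166, 164, 165, 165]
239 [165, 164, 164, 161, 161, 162, 162, 162, 163, 173, 181, 186, 177, 172, 165, 160, 159, 161, 161, 162, 162, 162, 162, 162, 162, 161, 162, 162, 161, 161, 161, 160, 165, 178, 145, 152, 171, 166, 165, 162, 162, 162, 162, 163, 163, 163, 164]
242 [163, 163, 162, 163, 163, 163, 165, 178, 178, 166, 160, 160, 163, 162, 161, 160, 165, 173, 169, 164, 163, 162, 164, 162, 161, 161, 163, 162, 162, 162, 161, 163, 167, 164, 118, 48, 15, 57, 152, 179, 170, 168, 166, 166, 165, 166, 165]
245 [163, 163, 163, 161, 163, 161, 172, 177, 167, 160, 161, 162, 159, 167, 182, 191, 191, 192, 196, 177, 157, 159, 161, 163, 163, 162, 162, 162, 162, 164, 169, 158, 113, 74, 59, 40, 31, 31, 16, 137, 170, 164, 161, 
[... 194 characters left out ...]
, 32, 31, 17, 138, 174, 166, 165, 166, 164, 164, 165]
251 [162, 161, 161, 164, 173, 107, 20, 33, 59, 97, 112, 92, 89, 98, 112, 117, 117, 117, 112, 113, 115, 107, 86, 70, 68, 71, 73, 72, 75, 71, 62, 56, 48, 39, 35, 33, 24, 70, 152, 171, 165, 165, 163, 165, 164, 166, 165]
254 [161, 159, 160, 162, 165, 156, 83, 19, 30, 41, 54, 60, 60, 63, 83, 83, 78, 89, 85, 85, 91, 81, 71, 67, 62, 62, 58, 56, 50, 45, 39, 32, 29, 21, 18, 113, 169, 175, 167, 166, 166, 166, 169, 167, 166, 165, 165]
257 [159, 160, 161, 160, 159, 163, 166, 160, 145, 81, 20, 22, 30, 32, 34, 39, 39, 45, 46, 43, 42, 38, 35, 35, 35, 28, 23, 19, 23, 45, 115, 146, 168, 173, 170, 167, 167, 166, 164, 164, 165, 166, 165, 165, 167, 168, 167]
```

send_rows(
  increments=[
    [-0.9,-1,10,0,0,0],
    [0,0,35,0,0,0],
    [0,0,18,0,0,0],
    [0,0,6,0,0,0],
    [0,0,0,0,0,0],
  ],
)

```text
time: 7.62
tool_pos: [459.7, -176.2, 4.2]
tcp_rot: [-180.0, 0.0, 26.8]
ft_force: [-0.0, 0.8, 0.6]
finger_gap: 85.5
grip_force: 0.0
```

send_rows(
  increments=[
    [1,0,0,0,0,0],
    [0,0,0,0,0,0],
    [0,0,0,0,0,0],
    [0,0,0,0,0,0],
    [0,0,0,0,0,0],
  ],
  grip=1,
)

```text
time: 8.25
tool_pos: [461.6, -176.1, 5.6]
tcp_rot: [179.9, -0.1, 26.8]
ft_force: [-1.1, 1.7, 4.5]
finger_gap: 54.6
grip_force: 25.3
```

send_rows(
  increments=[
    [0,0,-20,0,0,0],
    [0,0,-55,0,0,0],
    [0,0,-55,0,0,0],
    [0,0,-55,0,0,0],
    [26,33,0,0,0,0],
  ],
)

```text
time: 8.88
tool_pos: [502.0, -194.9, 198.1]
tcp_rot: [179.4, -0.5, 26.8]
ft_force: [0.7, 0.0, -0.3]
finger_gap: 54.6
grip_force: 26.7
```

send_rows(
  increments=[
    [40,50,0,0,0,0],
    [40,45,0,0,0,0],
    [0,0,0,0,0,0],
    [0,0,0,0,0,0],
  ],
)

```text
time: 9.38
tool_pos: [611.2, -241.3, 188.8]
tcp_rot: [-179.9, 0.0, 26.8]
ft_force: [-0.2, -0.8, 0.2]
finger_gap: 54.6
grip_force: 26.7
```

```bash
python3 -c "
from h import *
plan((616.3,-245,87))"
```

```text
t 9.38 tcp [ 611.2 -241.3  188.8] [-1.7994e+02  4.0000e-02  2.6810e+01] gap 54.6 F [-0.2 -0.8  0.2]
 to (616.3, -245, 87) tool [  2.9   5.6 101.8] rows 2 each [ 1.5  2.8 50.9]
```

send_rows(
  increments=[
    [3,5.6,45,0,0,0],
    [0,0,40,0,0,0],
    [0,0,10,0,0,0],
    [0,0,0,0,0,0],
    [0,0,0,0,0,0],
  ],
)

```text
time: 10.0
tool_pos: [618.1, -245.8, 97.4]
tcp_rot: [179.8, -0.2, 26.8]
ft_force: [-0.4, -0.6, 0.3]
finger_gap: 54.5
grip_force: 26.8
```

```bash
python3 -c "
from h import *
plan((616.3,-245,84.5))"
```

```text
t 10.0 tcp [ 618.1 -245.8   97.4] [ 1.798e+02 -1.500e-01  2.680e+01] gap 54.5 F [-0.4 -0.6  0.3]
 to (616.3, -245, 84.5) tool [-1.2 -1.5 12.9] rows 1 each [-1.2 -1.5 12.9]
```

send_rows(
  increments=[
    [-1.2,-1.5,6,0,0,0],
    [0,0,4,0,0,0],
    [0,0,0,0,0,0],
    [0,0,0,0,0,0],
  ],
)

```text
time: 10.5
tool_pos: [614.9, -244.4, 84.0]
tcp_rot: [-180.0, 0.0, 26.8]
ft_force: [0.5, -0.6, 0.0]
finger_gap: 54.3
grip_force: 26.7
```

send_rows(
  increments=[
    [0,0,1.5,0,0,0],
    [0,0,1,0,0,0],
    [0,0,0,0,0,0],
  ],
)

```text
time: 10.88
tool_pos: [615.2, -244.5, 83.6]
tcp_rot: [180.0, -0.0, 26.8]
ft_force: [-6.6, 3.2, 11.4]
finger_gap: 54.3
grip_force: 27.8
```

send_rows(
  increments=[
    [0,0,0,0,0,0],
  ],
)

```text
time: 11.0
tool_pos: [615.2, -244.5, 83.6]
tcp_rot: [180.0, -0.0, 26.8]
ft_force: [-6.0, 3.3, 11.5]
finger_gap: 54.4
grip_force: 27.8
```

send_rows(
  increments=[
    [0,0,-1.5,0,0,0],
    [0,0,0,0,0,0],
  ],
)

```text
time: 11.25
tool_pos: [615.3, -244.5, 83.6]
tcp_rot: [180.0, -0.0, 26.8]
ft_force: [-1.8, 0.4, 4.7]
finger_gap: 54.5
grip_force: 27.2
```

send_rows(
  increments=[
    [0,0,0,0,0,0],
    [0,0,0,0,0,0],
    [0,0,0,0,0,0],
    [0,0,0,0,0,0],
  ],
  grip=-1,
)

```text
time: 11.75
tool_pos: [614.9, -244.3, 83.0]
tcp_rot: [-180.0, 0.0, 26.8]
ft_force: [-0.6, -0.2, 0.0]
finger_gap: 85.6
grip_force: 0.0
```

send_rows(
  increments=[
    [0,0,-20,0,0,0],
    [0,0,-50,0,0,0],
    [0,0,-40,0,0,0],
    [-40,-55,0,0,0,0],
    [-40,-55,0,0,0,0],
  ],
)

```text
time: 12.38
tool_pos: [503.7, -187.3, 195.5]
tcp_rot: [179.9, -0.1, 26.8]
ft_force: [0.4, 0.4, 0.5]
finger_gap: 85.6
grip_force: 0.0
```

```bash
python3 -c "
from h import *
plan((433.7,-15,110),(433.7,-15,5.5))
dishes();pile(94)
from bench import r
s=r.snapshot('scene');cv2.imwrite('pics/s3.png',cv2.resize(s['img'][190:300,100:240],None,fx=5,fy=5,interpolation=cv2.INTER_CUBIC))"
```

```text
t 12.38 tcp [ 503.7 -187.3  195.5] [ 1.7985e+02 -1.1000e-01  2.6790e+01] gap 85.6 F [0.4 0.4 0.5]
 to (433.7, -15, 110) tool [  15.2 -185.4   85.5] rows 4 each [  3.8 -46.4  21.4]
 to (433.7, -15, 5.5) tool [  0.    0.  104.5] rows 2 each [ 0.   0.  52.2]
 dish [434.4 -16.8] [59. 61.]
 dish [453.5 133.6] [60. 61.]
 dish [588.7   5.5] [60. 59.]
 dish [691.9  -3.8] [59. 60.]
 pile top scene [ 615.4 -247.7] [53.3 59.3] mean of pixels [ 616.1 -248.3   93.8] 414
```

View pics/s3.png

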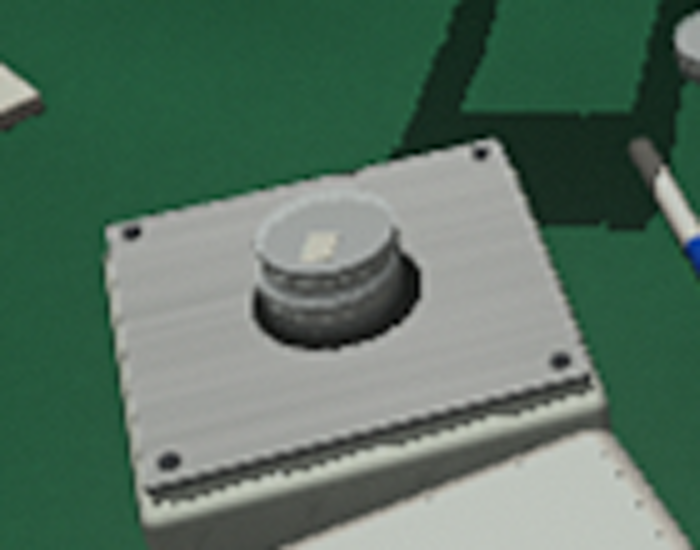

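The pile of two stands at crop (330,265), nearly straight and on the mat. The comparison gives TCP ≈ scene camera + (−0.6, +3.5), i.e. roughly the raw top camera. Placing target is now (616.6, −245.1). Next is dish3.

send_rows(
  increments=[
    [4,-46,5,0,0,0],
    [4,-46,22,0,0,0],
    [4,-46,30,0,0,0],
    [4,-47,30,0,0,0],
    [0,0,30,0,0,0],
  ],
)

```text
time: 13.15
tool_pos: [435.9, -12.9, 77.3]
tcp_rot: [179.9, -0.2, 27.0]
ft_force: [0.7, -0.1, 0.7]
finger_gap: 85.6
grip_force: 0.0
```

send_rows(
  increments=[
    [0,0,30,0,0,0],
    [0,0,0,0,0,0],
    [0,0,0,0,0,0],
  ],
)

```text
time: 13.52
tool_pos: [436.5, -15.4, 48.2]
tcp_rot: [179.9, -0.1, 26.8]
ft_force: [0.5, -1.3, 0.4]
finger_gap: 85.9
grip_force: 0.0
```

```bash
python3 -c "
from h import *
plan((433.3,-14.5,5.5))"
```

```text
t 13.53 tcp [436.5 -15.4  48.2] [ 1.7991e+02 -1.2000e-01  2.6790e+01] gap 85.9 F [ 0.5 -1.3  0.4]
 to (433.3, -14.5, 5.5) tool [-2.5 -2.3 42.7] rows 1 each [-2.5 -2.3 42.7]
```

send_rows(
  increments=[
    [-2.5,-2.3,10,0,0,0],
    [0,0,20,0,0,0],
    [0,0,12,0,0,0],
    [0,0,0,0,0,0],
  ],
)

```text
time: 14.02
tool_pos: [430.5, -14.0, 3.4]
tcp_rot: [-179.9, 0.1, 26.8]
ft_force: [0.6, -0.7, 0.9]
finger_gap: 85.5
grip_force: 0.0
```

send_rows(
  increments=[
    [0,0,0,0,0,0],
    [0,0,0,0,0,0],
    [0,0,0,0,0,0],
    [0,0,0,0,0,0],
    [0,0,0,0,0,0],
  ],
  grip=1,
)

```text
time: 14.65
tool_pos: [432.1, -14.1, 5.2]
tcp_rot: [180.0, -0.1, 26.8]
ft_force: [-2.7, 0.5, 5.7]
finger_gap: 54.2
grip_force: 25.4
```

send_rows(
  increments=[
    [0,0,-20,0,0,0],
    [0,0,-55,0,0,0],
    [0,0,-55,0,0,0],
    [0,0,-55,0,0,0],
    [0,0,0,0,0,0],
  ],
)

```text
time: 15.28
tool_pos: [434.9, -14.6, 195.4]
tcp_rot: [179.6, -0.5, 26.8]
ft_force: [0.7, -0.1, -0.5]
finger_gap: 54.4
grip_force: 26.8
```

```bash
python3 -c "
from h import *
plan((616.6,-245.1,190))"
```

```text
t 15.28 tcp [434.9 -14.6 195.4] [179.64  -0.51  26.81] gap 54.4 F [ 0.7 -0.1 -0.5]
 to (616.6, -245.1, 190) tool [ 58.2 287.7   5.4] rows 6 each [ 9.7 48.   0.9]
```

send_rows(
  increments=[
    [9.7,48,0,0,0,0],
    [9.7,48,0,0,0,0],
    [9.7,48,0,0,0,0],
    [9.7,48,0,0,0,0],
    [9.7,48,0,0,0,0],
  ],
)

```text
time: 15.9
tool_pos: [583.4, -207.6, 188.1]
tcp_rot: [-180.0, 0.0, 26.8]
ft_force: [0.5, 0.3, 0.3]
finger_gap: 54.2
grip_force: 26.8
```

send_rows(
  increments=[
    [9.7,48,0,0,0,0],
    [0,0,20,0,0,0],
    [0,0,40,0,0,0],
    [0,0,10,0,0,0],
    [0,0,0,0,0,0],
  ],
)

```text
time: 16.52
tool_pos: [612.2, -243.9, 118.1]
tcp_rot: [-179.9, 0.1, 26.8]
ft_force: [0.8, -0.2, 0.3]
finger_gap: 54.2
grip_force: 26.8
```

```bash
python3 -c "
from h import *
plan((615.8,-245.5,101))"
```

```text
t 16.52 tcp [ 612.2 -243.9  118.1] [-1.7988e+02  9.0000e-02  2.6830e+01] gap 54.2 F [ 0.8 -0.2  0.3]
 to (615.8, -245.5, 101) tool [ 2.5  3.1 17.1] rows 1 each [ 2.5  3.1 17.1]
```

send_rows(
  increments=[
    [2.5,3,9,0,0,0],
    [0,0,6,0,0,0],
    [0,0,0,0,0,0],
    [0,0,0,0,0,0],
    [0,0,0,0,0,0],
  ],
)

```text
time: 17.15
tool_pos: [617.0, -246.5, 104.6]
tcp_rot: [180.0, -0.0, 26.8]
ft_force: [0.3, 0.2, 0.2]
finger_gap: 54.5
grip_force: 26.8
```

```bash
python3 -c "
from h import *
plan((615.8,-245.5,99.5))"
```

```text
t 17.15 tcp [ 617.  -246.5  104.6] [ 1.7997e+02 -2.0000e-02  2.6800e+01] gap 54.5 F [0.3 0.2 0.2]
 to (615.8, -245.5, 99.5) tool [-0.6 -1.5  5.1] rows 1 each [-0.6 -1.5  5.1]
```

send_rows(
  increments=[
    [-0.6,-1.4,2,0,0,0],
    [0,0,1.5,0,0,0],
    [0,0,0.8,0,0,0],
    [0,0,0,0,0,0],
  ],
)

```text
time: 17.65
tool_pos: [615.5, -245.4, 99.7]
tcp_rot: [-180.0, 0.0, 26.8]
ft_force: [0.3, 0.7, -1.1]
finger_gap: 54.7
grip_force: 26.8
```

send_rows(
  increments=[
    [0,0,0,0,0,0],
    [0,0,0,0,0,0],
  ],
)

```text
time: 17.9
tool_pos: [615.7, -245.4, 99.9]
tcp_rot: [180.0, -0.0, 26.8]
ft_force: [-0.1, 1.0, 0.7]
finger_gap: 54.4
grip_force: 26.8
```

Within 1 mm of contact; release. I'll go on to dish4.

send_rows(
  increments=[
    [0,0,0.5,0,0,0],
    [0,0,0,0,0,0],
    [0,0,0,0,0,0],
  ],
)

```text
time: 18.27
tool_pos: [615.7, -245.5, 99.4]
tcp_rot: [180.0, -0.0, 26.8]
ft_force: [-0.4, 0.4, -0.7]
finger_gap: 54.0
grip_force: 26.9
```

send_rows(
  increments=[
    [0,0,0,0,0,0],
    [0,0,0,0,0,0],
    [0,0,0,0,0,0],
    [0,0,0,0,0,0],
  ],
  grip=-1,
)

```text
time: 18.77
tool_pos: [615.7, -245.4, 99.4]
tcp_rot: [180.0, -0.0, 26.8]
ft_force: [0.4, 0.2, 0.2]
finger_gap: 85.8
grip_force: 0.0
```

send_rows(
  increments=[
    [0,0,-20,0,0,0],
    [0,0,-50,0,0,0],
    [0,0,-25,0,0,0],
    [-10,-55,0,0,0,0],
    [-10,-55,0,0,0,0],
  ],
)

```text
time: 19.4
tool_pos: [548.2, -155.9, 196.5]
tcp_rot: [179.9, -0.1, 26.7]
ft_force: [0.1, 0.7, 0.4]
finger_gap: 85.1
grip_force: 0.0
```

```bash
python3 -c "
from h import *
plan((452.5,136,110))
dishes();pile(110)"
```

```text
t 19.4 tcp [ 548.2 -155.9  196.5] [ 1.7989e+02 -1.1000e-01  2.6750e+01] gap 85.1 F [0.1 0.7 0.4]
 to (452.5, 136, 110) tool [  45.9 -303.7   86.5] rows 6 each [  7.7 -50.6  14.4]
 dish [453.5 133.6] [60. 61.]
 dish [588.7   5.5] [60. 59.]
 dish [691.9  -3.7] [59. 60.]
 pile top scene [ 617.  -248.3] [54.4 60.2] mean of pixels [ 617.3 -248.6  109.7] 423
```

send_rows(
  increments=[
    [7.7,-50.6,5,0,0,0],
    [7.7,-50.6,20,0,0,0],
    [7.7,-50.6,25,0,0,0],
    [7.7,-50.6,25,0,0,0],
    [7.7,-50.6,25,0,0,0],
  ],
)

```text
time: 20.12
tool_pos: [469.2, 88.2, 95.6]
tcp_rot: [179.9, -0.2, 26.8]
ft_force: [0.9, 0.7, 0.1]
finger_gap: 85.3
grip_force: 0.0
```

send_rows(
  increments=[
    [7.7,-50.6,10,0,0,0],
    [0,0,30,0,0,0],
    [0,0,0,0,0,0],
    [0,0,0,0,0,0],
  ],
)

```text
time: 20.62
tool_pos: [453.8, 135.3, 56.0]
tcp_rot: [180.0, -0.1, 26.8]
ft_force: [-0.5, -0.3, -0.3]
finger_gap: 85.4
grip_force: 0.0
```

```bash
python3 -c "
from h import *
plan((452.5,135.8,5.5))"
```

```text
t 20.62 tcp [453.8 135.3  56. ] [ 1.7997e+02 -9.0000e-02  2.6760e+01] gap 85.4 F [-0.5 -0.3 -0.3]
 to (452.5, 135.8, 5.5) tool [-0.9 -1.1 50.5] rows 1 each [-0.9 -1.1 50.5]
```

send_rows(
  increments=[
    [-0.4,-1,20,0,0,0],
    [0,0,20,0,0,0],
    [0,0,9.5,0,0,0],
    [0,0,0,0,0,0],
    [0,0,0,0,0,0],
  ],
)

```text
time: 21.25
tool_pos: [452.7, 136.2, 6.0]
tcp_rot: [180.0, -0.1, 26.8]
ft_force: [-0.2, 0.5, -0.1]
finger_gap: 85.3
grip_force: 0.0
```

send_rows(
  increments=[
    [0,0,0,0,0,0],
    [0,0,0,0,0,0],
    [0,0,0,0,0,0],
    [0,0,0,0,0,0],
    [0,0,0,0,0,0],
  ],
  grip=1,
)

```text
time: 21.88
tool_pos: [452.2, 136.3, 5.8]
tcp_rot: [180.0, -0.0, 26.8]
ft_force: [-2.8, -0.0, 6.1]
finger_gap: 54.8
grip_force: 25.2
```

send_rows(
  increments=[
    [0,0,-20,0,0,0],
    [0,0,-55,0,0,0],
    [0,0,-55,0,0,0],
    [0,0,-60,0,0,0],
    [0,0,0,0,0,0],
  ],
)

```text
time: 22.5
tool_pos: [455.2, 137.0, 201.4]
tcp_rot: [179.8, -0.6, 26.8]
ft_force: [0.6, 0.5, -0.3]
finger_gap: 54.2
grip_force: 26.8
```

```bash
python3 -c "
from h import *
plan((616.6,-245.1,190))"
```

```text
t 22.5 tcp [455.2 137.  201.4] [179.82  -0.61  26.81] gap 54.2 F [ 0.6  0.5 -0.3]
 to (616.6, -245.1, 190) tool [-28.3 413.8  11.4] rows 8 each [-3.5 51.7  1.4]
```

send_rows(
  increments=[
    [-3.5,51.7,0,0,0,0],
    [-3.5,51.7,0,0,0,0],
    [-3.5,51.7,0,0,0,0],
    [-3.5,51.7,0,0,0,0],
    [-3.5,51.7,0,0,0,0],
  ],
)

```text
time: 23.12
tool_pos: [552.6, -103.8, 193.7]
tcp_rot: [-179.9, 0.1, 26.8]
ft_force: [-0.0, 0.4, -0.1]
finger_gap: 54.4
grip_force: 26.8
```

send_rows(
  increments=[
    [-3.5,51.7,0,0,0,0],
    [-3.5,51.7,0,0,0,0],
    [-3.5,51.7,0,0,0,0],
    [0,0,30,0,0,0],
    [0,0,20,0,0,0],
  ],
)

```text
time: 23.75
tool_pos: [612.0, -245.4, 141.6]
tcp_rot: [-179.8, 0.1, 26.8]
ft_force: [-1.5, 0.9, -0.5]
finger_gap: 54.6
grip_force: 26.9
```

send_rows(
  increments=[
    [0,0,0,0,0,0],
    [0,0,0,0,0,0],
  ],
)

```text
time: 24.0
tool_pos: [613.5, -244.9, 145.6]
tcp_rot: [180.0, -0.0, 26.9]
ft_force: [0.9, 0.4, -0.2]
finger_gap: 54.6
grip_force: 26.9
```

```bash
python3 -c "
from h import *
plan((616.5,-245.2,116))"
```

```text
t 24.0 tcp [ 613.5 -244.9  145.6] [ 1.7997e+02 -2.0000e-02  2.6860e+01] gap 54.6 F [ 0.9  0.4 -0.2]
 to (616.5, -245.2, 116) tool [ 2.6  1.6 29.6] rows 1 each [ 2.6  1.6 29.6]
```

send_rows(
  increments=[
    [2.6,1.6,15,0,0,0],
    [0,0,9,0,0,0],
    [0,0,2,0,0,0],
    [0,0,0,0,0,0],
    [0,0,0,0,0,0],
  ],
)

```text
time: 24.62
tool_pos: [616.5, -246.0, 119.3]
tcp_rot: [180.0, -0.0, 26.8]
ft_force: [0.1, -0.3, -0.6]
finger_gap: 54.3
grip_force: 26.9
```

```bash
python3 -c "
from h import *
plan((616.5,-245.2,116))"
```

```text
t 24.62 tcp [ 616.5 -246.   119.3] [ 1.7997e+02 -2.0000e-02  2.6800e+01] gap 54.3 F [ 0.1 -0.3 -0.6]
 to (616.5, -245.2, 116) tool [ 0.4 -0.7  3.3] rows 1 each [ 0.4 -0.7  3.3]
```

send_rows(
  increments=[
    [0.4,-0.7,1.5,0,0,0],
    [0,0,1.5,0,0,0],
    [0,0,0.3,0,0,0],
    [0,0,0,0,0,0],
    [0,0,0,0,0,0],
  ],
)

```text
time: 25.25
tool_pos: [616.3, -245.0, 115.7]
tcp_rot: [180.0, -0.0, 26.8]
ft_force: [-0.5, 0.4, 0.1]
finger_gap: 54.8
grip_force: 26.9
```

send_rows(
  increments=[
    [0,0,0,0,0,0],
    [0,0,0,0,0,0],
    [0,0,0,0,0,0],
    [0,0,0,0,0,0],
  ],
  grip=-1,
)

```text
time: 25.75
tool_pos: [616.3, -245.0, 115.6]
tcp_rot: [-180.0, 0.0, 26.8]
ft_force: [-0.5, -1.2, 1.0]
finger_gap: 85.4
grip_force: 0.0
```

send_rows(
  increments=[
    [0,0,-20,0,0,0],
    [0,0,-50,0,0,0],
    [0,0,-10,0,0,0],
    [-10,-55,0,0,0,0],
    [-10,-55,0,0,0,0],
  ],
)

```text
time: 26.38
tool_pos: [548.3, -155.2, 196.2]
tcp_rot: [180.0, -0.0, 26.7]
ft_force: [-0.4, 0.1, 1.5]
finger_gap: 85.7
grip_force: 0.0
```

```bash
python3 -c "
from h import *
plan((588.2,7,120))
dishes();pile(126)"
```

```text
t 26.38 tcp [ 548.3 -155.2  196.2] [ 1.7998e+02 -3.0000e-02  2.6750e+01] gap 85.7 F [-0.4  0.1  1.5]
 to (588.2, 7, 120) tool [ 108.7 -126.9   76.2] rows 3 each [ 36.2 -42.3  25.4]
 dish [588.7   5.5] [60. 59.]
 dish [691.9  -3.8] [59. 60.]
```

```bash
python3 -c "
from h import *
from bench import r
s=r.snapshot('scene');P=cloud(s)
m=(np.hypot(P[...,0]-616,P[...,1]+247)<33)&(s['z_map']>0)
print(np.histogram(P[m][:,2],bins=[50,58,66,90,105,115,121,124,127,130,150,300]))
m=m&(P[...,2]>118)&(P[...,2]<135);print(P[m].mean(0),P[m].min(0),P[m].max(0),m.sum())
cv2.imwrite('pics/s4.png',cv2.resize(s['img'][160:300,80:260],None,fx=4,fy=4,interpolation=cv2.INTER_CUBIC))"
```

```text
(array([  0, 184, 286, 164, 423,   0,   0,   0,   0,   0,   0]), array([ 50,  58,  66,  90, 105, 115, 121, 124, 127, 130, 150, 300]))<string>:7: RuntimeWarning: Mean of empty slice.
  ret = um.true_divide(
Traceback (most recent call last):
ValueError: zero-size array to reduction operation minimum which has no identity
```

```bash
python3 -c "
from h import *
from bench import r
pile(110)
s=r.snapshot('scene')
cv2.imwrite('pics/s4.png',cv2.resize(s['img'][130:330,60:320],None,fx=3,fy=3,interpolation=cv2.INTER_CUBIC))"
```

```text
pile top scene [ 616.7 -247.9] [56.6 58.6] mean of pixels [ 617.3 -248.3  109.7] 423
```

View pics/s4.png

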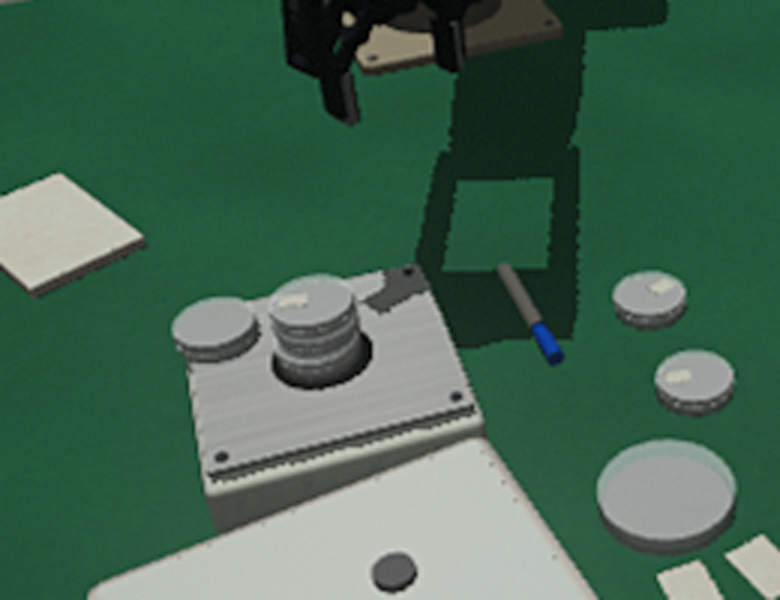

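A dish was knocked off the pile and now lies at the stage's front corner, crop (215,328). Three dishes remain stacked. I'll measure the knocked one.

```bash
python3 -c "
from h import *
from bench import r
for n in('scene','top'):
    s=r.snapshot(n);P=cloud(s)
    m=(np.hypot(P[...,0]-555,P[...,1]+325)<70)&(P[...,2]>68)&(P[...,2]<100)&(np.hypot(P[...,0]-616,P[...,1]+247)>45)
    m=cv2.morphologyEx(m.astype(np.uint8),cv2.MORPH_OPEN,np.ones((3,3)))
    for c,Q,(ctr,wh,a) in blobs(m,s,78,60,3000): print(n,np.round(ctr,1),np.round(wh,1))
    X=P[m>0]; X=X[np.abs(X[:,2]-np.median(X[:,2]))<6]; A=np.c_[X[:,:2]-X[:,:2].mean(0),np.ones(len(X))]
    print(n,X.mean(0).round(1),'slope',np.linalg.lstsq(A,X[:,2],rcond=None)[0].round(3))
pl=(560,-320,120)
plan(pl)
"
```

```text
scene [ 570.5 -311. ] [53.9 64.7]
scene [ 566.6 -311.1   75.7] slope [-3.4000e-02 -4.0000e-03  7.5661e+01]
top [nan nan nan] slope [0. 0. 0.]
t 26.73 tcp [ 549.8 -156.8  196.6] [ 1.7991e+02 -6.0000e-02  2.6770e+01] gap 85.7 F [-0.  -0.  -0.1]
 to (560, -320, 120) tool [-64.5 150.3  76.6] rows 3 each [-21.5  50.1  25.5]
  return _methods._mean(a, axis=axis, dtype=dtype,
  ret = ret.dtype.type(ret / rcount)
<string>:9: RuntimeWarning: Mean of empty slice.
  ret = um.true_divide(
<string>:10: RuntimeWarning: Mean of empty slice.
```

```bash
python3 -c "
from h import *
from bench import r
s=r.snapshot('scene');P=cloud(s)
m=(np.hypot(P[...,0]-570,P[...,1]+311)<40)&(P[...,2]>73.5)&(P[...,2]<82)
for c,Q,(ctr,wh,a) in blobs(m,s,77,60,3000): print(np.round(ctr,1),np.round(wh,1),c[:,0].min(0),c[:,0].max(0))
print(P[m].mean(0),m.sum(), ray(s,131.7,238.5,77))
m2=(np.hypot(P[...,0]-616,P[...,1]+247)<85)&(P[...,2]>55)&(P[...,2]<68); print('stage z',np.median(P[m2][:,2]))
plan((566,-307,110))"
```

```text
[ 567.4 -311.9] [55.3 56.3] [117 229] [144 246]
[ 564.98927293 -311.30780791   76.14818699] 364 [ 572.91278154 -309.53915333   77.        ]
stage z 60.13864648811068
t 26.77 tcp [ 549.8 -156.8  196.4] [ 1.7993e+02 -5.0000e-02  2.6760e+01] gap 85.5 F [-0.2  0.7 -0.7]
 to (566, -307, 110) tool [-53.1 141.4  86.4] rows 3 each [-17.7  47.1  28.8]
```

send_rows(
  increments=[
    [-17.7,47,0,0,0,0],
    [-17.7,47,0,0,0,0],
    [-17.7,48,10,0,0,0],
    [0,0,40,0,0,0],
    [0,0,35,0,0,0],
  ],
)

```text
time: 27.4
tool_pos: [565.6, -308.6, 109.3]
tcp_rot: [180.0, -0.0, 26.7]
ft_force: [-0.1, 0.4, 0.1]
finger_gap: 85.3
grip_force: 0.0
```

send_rows(
  increments=[
    [0,0,0,0,0,0],
    [0,0,0,0,0,0],
    [0,0,0,0,0,0],
  ],
)

```text
time: 27.78
tool_pos: [566.9, -307.4, 113.3]
tcp_rot: [179.8, -0.1, 26.8]
ft_force: [-0.5, 0.0, 0.3]
finger_gap: 85.6
grip_force: 0.0
```

```bash
python3 -c "
from h import *
plan((566.5,-308,66))"
```

```text
t 27.77 tcp [ 566.9 -307.4  113.3] [ 1.7981e+02 -1.1000e-01  2.6810e+01] gap 85.6 F [-0.5  0.   0.3]
 to (566.5, -308, 66) tool [-0.7  0.3 47.3] rows 1 each [-0.7  0.3 47.3]
```

send_rows(
  increments=[
    [-0.6,0.3,20,0,0,0],
    [0,0,15,0,0,0],
    [0,0,9,0,0,0],
    [0,0,2,0,0,0],
    [0,0,0,0,0,0],
  ],
)

```text
time: 28.4
tool_pos: [565.1, -307.1, 64.5]
tcp_rot: [-180.0, 0.0, 26.8]
ft_force: [-1.3, 0.6, -0.6]
finger_gap: 85.5
grip_force: 0.0
```

send_rows(
  increments=[
    [0,0,0,0,0,0],
  ],
)

```text
time: 28.52
tool_pos: [565.5, -307.4, 65.3]
tcp_rot: [179.9, -0.0, 26.8]
ft_force: [-0.4, -0.6, 0.0]
finger_gap: 85.5
grip_force: 0.0
```

```bash
python3 -c "
from h import *
plan((566.5,-308,66))
from bench import r
s=r.snapshot('scene')
cv2.imwrite('pics/s5.png',cv2.resize(s['img'][150:290,80:260],None,fx=4,fy=4,interpolation=cv2.INTER_CUBIC))"
```

```text
t 28.52 tcp [ 565.5 -307.4   65.3] [ 1.7994e+02 -4.0000e-02  2.6800e+01] gap 85.5 F [-0.4 -0.6  0. ]
 to (566.5, -308, 66) tool [ 0.6  1.  -0.7] rows 1 each [ 0.6  1.  -0.7]
```

View pics/s5.png

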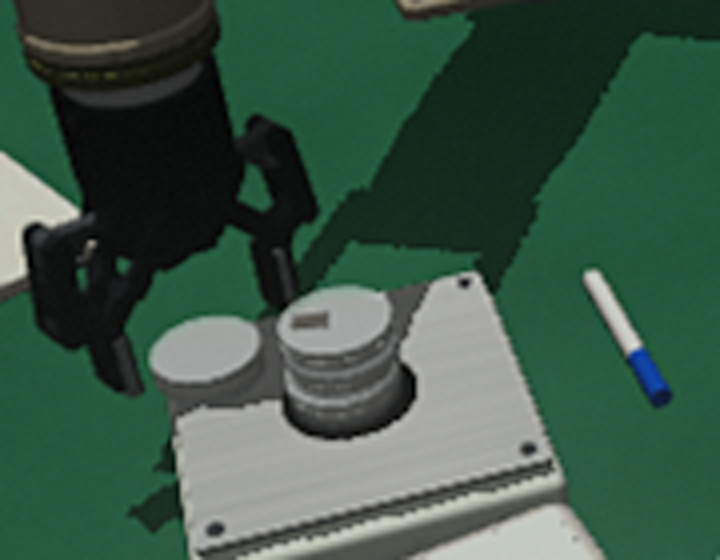

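The dish at crop (205,350) lies midway between the fingertips at (130,390) and (285,305), and the pile is clear of them. Closing now.

send_rows(
  increments=[
    [0.6,0.5,-0.5,0,0,0],
    [0,0,0,0,0,0],
    [0,0,0,0,0,0],
    [0,0,0,0,0,0],
    [0,0,0,0,0,0],
  ],
  grip=1,
)

```text
time: 29.2
tool_pos: [566.2, -307.5, 65.8]
tcp_rot: [179.9, -0.0, 26.8]
ft_force: [-1.1, 0.1, 5.8]
finger_gap: 54.3
grip_force: 26.5
```

send_rows(
  increments=[
    [0,0,-20,0,0,0],
    [0,0,-50,0,0,0],
    [0,0,-40,0,0,0],
    [0,0,0,0,0,0],
    [0,0,0,0,0,0],
  ],
)

```text
time: 29.82
tool_pos: [565.8, -307.2, 175.4]
tcp_rot: [180.0, -0.0, 26.8]
ft_force: [-0.4, -0.0, -0.8]
finger_gap: 54.4
grip_force: 26.6
```

```bash
python3 -c "
from h import *
plan((616.5,-245.2,175))"
```

```text
t 29.82 tcp [ 565.8 -307.2  175.4] [ 1.7998e+02 -1.0000e-02  2.6800e+01] gap 54.4 F [-0.4 -0.  -0.8]
 to (616.5, -245.2, 175) tool [ 73.2 -32.4   0.4] rows 2 each [ 36.6 -16.2   0.2]
```

send_rows(
  increments=[
    [36.6,-16.2,0,0,0,0],
    [36.6,-16.2,0,0,0,0],
    [0,0,30,0,0,0],
    [0,0,20,0,0,0],
    [0,0,0,0,0,0],
  ],
)

```text
time: 30.45
tool_pos: [614.0, -244.5, 121.1]
tcp_rot: [-179.7, 0.2, 26.8]
ft_force: [-0.9, -0.8, -0.6]
finger_gap: 54.6
grip_force: 26.6
```

send_rows(
  increments=[
    [0,0,0,0,0,0],
    [0,0,0,0,0,0],
  ],
)

```text
time: 30.7
tool_pos: [617.1, -246.1, 126.6]
tcp_rot: [179.9, -0.1, 26.8]
ft_force: [-0.2, -0.3, 0.0]
finger_gap: 54.1
grip_force: 26.6
```

```bash
python3 -c "
from h import *
plan((616.5,-245.2,116))"
```

```text
t 30.7 tcp [ 617.1 -246.1  126.6] [ 1.799e+02 -8.000e-02  2.677e+01] gap 54.1 F [-0.2 -0.3  0. ]
 to (616.5, -245.2, 116) tool [-0.2 -1.1 10.6] rows 1 each [-0.2 -1.1 10.6]
```

send_rows(
  increments=[
    [-0.2,-1,5,0,0,0],
    [0,0,3,0,0,0],
    [0,0,0,0,0,0],
    [0,0,0,0,0,0],
    [0,0,0,0,0,0],
  ],
)

```text
time: 31.32
tool_pos: [616.0, -244.5, 117.2]
tcp_rot: [180.0, -0.0, 26.8]
ft_force: [0.5, -0.1, -0.2]
finger_gap: 54.3
grip_force: 26.6
```

```bash
python3 -c "
from h import *
plan((616.5,-245.2,116))"
```

```text
t 31.32 tcp [ 616.  -244.5  117.2] [ 1.7999e+02 -1.0000e-02  2.6800e+01] gap 54.3 F [ 0.5 -0.1 -0.2]
 to (616.5, -245.2, 116) tool [0.1 0.8 1.2] rows 1 each [0.1 0.8 1.2]
```

send_rows(
  increments=[
    [0.1,0.7,0.8,0,0,0],
    [0,0,0.4,0,0,0],
    [0,0,0,0,0,0],
    [0,0,0,0,0,0],
  ],
)

```text
time: 31.82
tool_pos: [616.4, -245.1, 115.9]
tcp_rot: [180.0, -0.0, 26.8]
ft_force: [-0.1, -1.7, -0.4]
finger_gap: 54.6
grip_force: 26.7
```

send_rows(
  increments=[
    [0,0,0,0,0,0],
    [0,0,0,0,0,0],
    [0,0,0,0,0,0],
    [0,0,0,0,0,0],
  ],
  grip=-1,
)

```text
time: 32.33
tool_pos: [616.3, -245.1, 115.9]
tcp_rot: [-180.0, -0.0, 26.8]
ft_force: [0.9, 0.3, -0.2]
finger_gap: 85.0
grip_force: 0.0
```

send_rows(
  increments=[
    [0,0,-20,0,0,0],
    [0,0,-50,0,0,0],
    [0,0,-10,0,0,0],
    [36,-42,0,0,0,0],
    [36,-42,10,0,0,0],
  ],
)

```text
time: 32.95
tool_pos: [643.8, -137.4, 188.3]
tcp_rot: [179.9, -0.2, 26.7]
ft_force: [0.4, 0.5, 0.2]
finger_gap: 85.3
grip_force: 0.0
```

```bash
python3 -c "
from h import *
plan((588.2,7,120))
dishes();pile(126)"
```

```text
t 32.95 tcp [ 643.8 -137.4  188.3] [ 1.7986e+02 -1.6000e-01  2.6690e+01] gap 85.3 F [0.4 0.5 0.2]
 to (588.2, 7, 120) tool [  15.2 -154.    68.3] rows 3 each [  5.1 -51.3  22.8]
 dish [588.7   5.5] [60. 59.]
 dish [691.9  -3.8] [59. 60.]
 pile top scene [ 616.7 -249.7] [54.1 60.8] mean of pixels [ 616.9 -249.3  125.7] 421
```

Four dishes are stacked, with the top one within 1 mm. Next is the dish at (588,7).

send_rows(
  increments=[
    [5,-51,20,0,0,0],
    [5,-51,20,0,0,0],
    [5,-51,30,0,0,0],
    [0,0,30,0,0,0],
    [0,0,30,0,0,0],
  ],
)

```text
time: 33.67
tool_pos: [587.3, 6.1, 56.0]
tcp_rot: [180.0, -0.0, 26.9]
ft_force: [0.4, -0.9, -0.6]
finger_gap: 85.4
grip_force: 0.0
```

send_rows(
  increments=[
    [0,0,0,0,0,0],
    [0,0,0,0,0,0],
    [0,0,0,0,0,0],
  ],
)

```text
time: 34.05
tool_pos: [588.7, 5.2, 58.0]
tcp_rot: [179.9, -0.2, 26.8]
ft_force: [0.3, -0.3, 1.2]
finger_gap: 85.3
grip_force: 0.0
```

```bash
python3 -c "
from h import *
plan((588.2,7,5.5))"
```

```text
t 34.05 tcp [588.7   5.2  58. ] [ 1.7991e+02 -1.5000e-01  2.6780e+01] gap 85.3 F [ 0.3 -0.3  1.2]
 to (588.2, 7, 5.5) tool [ 0.4 -1.8 52.5] rows 1 each [ 0.4 -1.8 52.5]
```

send_rows(
  increments=[
    [0.8,-1.6,20,0,0,0],
    [0,0,20,0,0,0],
    [0,0,11,0,0,0],
    [0,0,0,0,0,0],
    [0,0,0,0,0,0],
  ],
)

```text
time: 34.67
tool_pos: [587.4, 7.5, 5.1]
tcp_rot: [180.0, -0.0, 26.8]
ft_force: [0.6, -0.3, -0.0]
finger_gap: 85.4
grip_force: 0.0
```

send_rows(
  increments=[
    [0,0,0,0,0,0],
    [0,0,0,0,0,0],
    [0,0,0,0,0,0],
    [0,0,0,0,0,0],
    [0,0,0,0,0,0],
  ],
  grip=1,
)

```text
time: 35.3
tool_pos: [587.8, 7.4, 6.0]
tcp_rot: [180.0, -0.1, 26.8]
ft_force: [-2.5, 0.4, 6.1]
finger_gap: 54.6
grip_force: 25.8
```

send_rows(
  increments=[
    [0,0,-20,0,0,0],
    [0,0,-55,0,0,0],
    [0,0,-55,0,0,0],
    [0,0,-60,0,0,0],
    [0,0,0,0,0,0],
  ],
)

```text
time: 35.92
tool_pos: [591.1, 7.2, 203.8]
tcp_rot: [179.6, -0.7, 26.8]
ft_force: [-0.3, -0.4, -0.6]
finger_gap: 54.4
grip_force: 26.7
```

```bash
python3 -c "
from h import *
plan((616.6,-245.1,195))"
```

```text
t 35.92 tcp [591.1   7.2 203.8] [179.61  -0.66  26.81] gap 54.4 F [-0.3 -0.4 -0.6]
 to (616.6, -245.1, 195) tool [-91.1 236.7   8.8] rows 5 each [-18.2  47.3   1.8]
```

send_rows(
  increments=[
    [-18.2,47.4,0,0,0,0],
    [-18.2,47.4,0,0,0,0],
    [-18.2,47.4,0,0,0,0],
    [-18.2,47.4,0,0,0,0],
    [-17,47.4,0,0,0,0],
  ],
)

```text
time: 36.55
tool_pos: [613.6, -246.1, 195.2]
tcp_rot: [-180.0, -0.0, 26.8]
ft_force: [0.2, 0.7, -1.0]
finger_gap: 54.4
grip_force: 26.7
```

send_rows(
  increments=[
    [0,0,20,0,0,0],
    [0,0,20,0,0,0],
    [0,0,10,0,0,0],
    [0,0,0,0,0,0],
    [0,0,0,0,0,0],
  ],
)

```text
time: 37.17
tool_pos: [614.3, -244.0, 145.7]
tcp_rot: [180.0, -0.0, 26.9]
ft_force: [0.1, -0.5, 0.1]
finger_gap: 54.6
grip_force: 26.8
```

```bash
python3 -c "
from h import *
plan((616.5,-245.1,132.3))"
```

```text
t 37.17 tcp [ 614.3 -244.   145.7] [ 1.7996e+02 -4.0000e-02  2.6860e+01] gap 54.6 F [ 0.1 -0.5  0.1]
 to (616.5, -245.1, 132.3) tool [ 1.4  2.  13.4] rows 1 each [ 1.4  2.  13.4]
```

send_rows(
  increments=[
    [1.4,2,6,0,0,0],
    [0,0,4,0,0,0],
    [0,0,0,0,0,0],
    [0,0,0,0,0,0],
    [0,0,0,0,0,0],
  ],
)

```text
time: 37.8
tool_pos: [616.1, -245.8, 135.1]
tcp_rot: [180.0, -0.0, 26.8]
ft_force: [0.2, 0.1, -1.2]
finger_gap: 54.4
grip_force: 26.8
```

```bash
python3 -c "
from h import *
plan((616.5,-245.1,132.3))"
```

```text
t 37.8 tcp [ 616.1 -245.8  135.1] [ 1.7999e+02 -1.0000e-02  2.6800e+01] gap 54.4 F [ 0.2  0.1 -1.2]
 to (616.5, -245.1, 132.3) tool [ 0.7 -0.4  2.8] rows 1 each [ 0.7 -0.4  2.8]
```

send_rows(
  increments=[
    [0.7,-0.4,1.5,0,0,0],
    [0,0,1.2,0,0,0],
    [0,0,0,0,0,0],
    [0,0,0,0,0,0],
  ],
)

```text
time: 38.3
tool_pos: [616.4, -245.0, 132.1]
tcp_rot: [-180.0, 0.0, 26.8]
ft_force: [-0.1, -0.7, -0.0]
finger_gap: 54.3
grip_force: 26.8
```

send_rows(
  increments=[
    [0,0,0,0,0,0],
    [0,0,0,0,0,0],
    [0,0,0,0,0,0],
    [0,0,0,0,0,0],
  ],
  grip=-1,
)

```text
time: 38.8
tool_pos: [616.5, -245.0, 132.2]
tcp_rot: [180.0, -0.0, 26.8]
ft_force: [-0.1, 0.5, 1.0]
finger_gap: 85.4
grip_force: 0.0
```

send_rows(
  increments=[
    [0,0,-20,0,0,0],
    [0,0,-45,0,0,0],
    [0,0,0,0,0,0],
    [36,-42,0,0,0,0],
    [36,-42,0,0,0,0],
  ],
)

```text
time: 39.42
tool_pos: [643.1, -137.1, 198.2]
tcp_rot: [180.0, -0.1, 26.7]
ft_force: [1.0, -0.6, -0.5]
finger_gap: 85.5
grip_force: 0.0
```

```bash
python3 -c "
from h import *
plan((692.5,-2.3,120))
dishes();pile(142)"
```

```text
t 39.42 tcp [ 643.1 -137.1  198.2] [ 1.7996e+02 -5.0000e-02  2.6690e+01] gap 85.5 F [ 1.  -0.6 -0.5]
 to (692.5, -2.3, 120) tool [104.7 -98.3  78.2] rows 2 each [ 52.3 -49.1  39.1]
 dish [691.9  -3.7] [59. 60.]
 pile top scene [ 617.2 -248.5] [53.4 61.4] mean of pixels [ 617.1 -248.7  141.8] 426
```

send_rows(
  increments=[
    [52,-49,20,0,0,0],
    [52,-49,30,0,0,0],
    [0,0,30,0,0,0],
    [0,0,30,0,0,0],
    [0,0,30,0,0,0],
  ],
)

```text
time: 40.15
tool_pos: [683.2, -27.1, 65.8]
tcp_rot: [180.0, -0.0, 26.8]
ft_force: [0.0, -0.6, 0.4]
finger_gap: 85.3
grip_force: 0.0
```

send_rows(
  increments=[
    [0,0,0,0,0,0],
    [0,0,0,0,0,0],
    [0,0,0,0,0,0],
  ],
)

```text
time: 40.52
tool_pos: [684.4, -27.2, 68.6]
tcp_rot: [179.9, -0.2, 26.8]
ft_force: [-0.5, -0.1, 0.3]
finger_gap: 85.4
grip_force: 0.0
```

```bash
python3 -c "
from h import *
plan((692.5,-2.3,5.5))"
```

```text
t 40.52 tcp [684.4 -27.2  68.6] [ 1.7989e+02 -1.7000e-01  2.6790e+01] gap 85.4 F [-0.5 -0.1  0.3]
 to (692.5, -2.3, 5.5) tool [ 18.4 -18.6  63.1] rows 2 each [ 9.2 -9.3 31.6]
```

send_rows(
  increments=[
    [9.2,-9.3,0,0,0,0],
    [9.2,-9.3,0,0,0,0],
    [0,0,25,0,0,0],
    [0,0,0,0,0,0],
    [0,0,0,0,0,0],
  ],
)

```text
time: 41.15
tool_pos: [691.1, -1.4, 41.6]
tcp_rot: [-180.0, -0.0, 26.8]
ft_force: [0.1, 0.3, 0.0]
finger_gap: 85.2
grip_force: 0.0
```

```bash
python3 -c "
from h import *
plan((692.5,-2.3,5.5))"
```

```text
t 41.15 tcp [691.1  -1.4  41.6] [-180.     -0.     26.83] gap 85.2 F [0.1 0.3 0. ]
 to (692.5, -2.3, 5.5) tool [ 0.8  1.4 36.1] rows 1 each [ 0.8  1.4 36.1]
```

send_rows(
  increments=[
    [1.2,1.4,15,0,0,0],
    [0,0,12,0,0,0],
    [0,0,8,0,0,0],
    [0,0,0,0,0,0],
    [0,0,0,0,0,0],
  ],
)

```text
time: 41.78
tool_pos: [692.8, -2.7, 6.3]
tcp_rot: [180.0, -0.0, 26.8]
ft_force: [0.4, -0.0, 0.9]
finger_gap: 85.6
grip_force: 0.0
```

send_rows(
  increments=[
    [0,0,0,0,0,0],
    [0,0,0,0,0,0],
    [0,0,0,0,0,0],
    [0,0,0,0,0,0],
    [0,0,0,0,0,0],
  ],
  grip=1,
)

```text
time: 42.4
tool_pos: [693.3, -2.7, 7.1]
tcp_rot: [180.0, -0.1, 26.8]
ft_force: [-1.3, -1.1, 5.3]
finger_gap: 54.7
grip_force: 26.4
```

send_rows(
  increments=[
    [0,0,-20,0,0,0],
    [0,0,-55,0,0,0],
    [0,0,-55,0,0,0],
    [0,0,-60,0,0,0],
    [0,0,-20,0,0,0],
  ],
)

```text
time: 43.02
tool_pos: [695.0, -2.8, 223.8]
tcp_rot: [179.7, -0.5, 26.8]
ft_force: [1.0, -0.8, -0.7]
finger_gap: 54.2
grip_force: 26.6
```

```bash
python3 -c "
from h import *
plan((616.6,-245.1,210))"
```

```text
t 43.02 tcp [695.   -2.8 223.8] [179.72  -0.47  26.81] gap 54.2 F [ 1.  -0.8 -0.7]
 to (616.6, -245.1, 210) tool [-179.3  180.9   13.8] rows 4 each [-44.8  45.2   3.5]
```

send_rows(
  increments=[
    [-45,45,0,0,0,0],
    [-45,45,0,0,0,0],
    [-45,45,0,0,0,0],
    [-44,46,0,0,0,0],
    [0,0,0,0,0,0],
  ],
)

```text
time: 43.65
tool_pos: [613.7, -245.2, 216.0]
tcp_rot: [180.0, 0.1, 26.5]
ft_force: [0.3, 0.3, -0.4]
finger_gap: 54.1
grip_force: 26.6
```

send_rows(
  increments=[
    [0,0,20,0,0,0],
    [0,0,20,0,0,0],
    [0,0,10,0,0,0],
    [0,0,0,0,0,0],
    [0,0,0,0,0,0],
  ],
)

```text
time: 44.28
tool_pos: [616.4, -240.2, 166.7]
tcp_rot: [180.0, -0.0, 26.8]
ft_force: [0.1, 0.3, -0.6]
finger_gap: 53.7
grip_force: 26.6
```

```bash
python3 -c "
from h import *
plan((616.8,-245.1,149.3))"
```

```text
t 44.27 tcp [ 616.4 -240.2  166.7] [ 1.7997e+02 -3.0000e-02  2.6840e+01] gap 53.7 F [ 0.1  0.3 -0.6]
 to (616.8, -245.1, 149.3) tool [-1.8  4.5 17.4] rows 1 each [-1.8  4.5 17.4]
```

send_rows(
  increments=[
    [-1.8,4.5,6,0,0,0],
    [0,0,7,0,0,0],
    [0,0,0,0,0,0],
    [0,0,0,0,0,0],
    [0,0,0,0,0,0],
  ],
)

```text
time: 44.9
tool_pos: [616.5, -245.4, 153.4]
tcp_rot: [180.0, -0.0, 26.8]
ft_force: [-0.4, 0.0, -0.4]
finger_gap: 54.2
grip_force: 26.6
```

```bash
python3 -c "
from h import *
plan((616.8,-245.1,149.3))"
```

```text
t 44.9 tcp [ 616.5 -245.4  153.4] [ 1.7998e+02 -1.0000e-02  2.6800e+01] gap 54.2 F [-0.4  0.  -0.4]
 to (616.8, -245.1, 149.3) tool [ 0.4 -0.1  4.1] rows 1 each [ 0.4 -0.1  4.1]
```

send_rows(
  increments=[
    [0.4,0,2,0,0,0],
    [0,0,1.8,0,0,0],
    [0,0,0,0,0,0],
    [0,0,0,0,0,0],
  ],
)

```text
time: 45.4
tool_pos: [616.6, -245.2, 149.3]
tcp_rot: [-180.0, 0.0, 26.8]
ft_force: [-0.4, -0.5, -1.0]
finger_gap: 54.1
grip_force: 26.6
```

send_rows(
  increments=[
    [0,0,0,0,0,0],
    [0,0,0,0,0,0],
    [0,0,0,0,0,0],
    [0,0,0,0,0,0],
  ],
  grip=-1,
)

```text
time: 45.9
tool_pos: [616.7, -245.2, 149.3]
tcp_rot: [180.0, -0.0, 26.8]
ft_force: [0.3, -0.5, 0.2]
finger_gap: 85.4
grip_force: 0.0
```

send_rows(
  increments=[
    [0,0,-20,0,0,0],
    [0,0,-50,0,0,0],
    [0,-20,0,0,0,0],
    [0,-55,0,0,0,0],
    [0,-55,0,0,0,0],
  ],
)

```text
time: 46.52
tool_pos: [557.9, -128.4, 221.2]
tcp_rot: [179.9, -0.1, 26.7]
ft_force: [0.2, 0.4, 1.4]
finger_gap: 85.1
grip_force: 0.0
```

```bash
python3 -c "
from h import *
plan()
dishes();pile(158)
from bench import r
s=r.snapshot('scene')
cv2.imwrite('pics/s6.png',cv2.resize(s['img'][190:310,90:250],None,fx=4.5,fy=4.5,interpolation=cv2.INTER_CUBIC))
# switch/key/box measurement
for n in('scene','top'):
    s=r.snapshot(n);P=cloud(s);np.savez(n+'K.npz',**s)
    near=lambda x,y,d:np.hypot(P[...,0]-x,P[...,1]-y)<d
    hd=near(432,325,60)&(P[...,2]>35)&(P[...,2]<75)&(s['z_map']>0)
    X=P[hd];print(n,'key head',len(X),X.mean(0).round(1),np.median(X[X[:,2]>X[:,2].max()-8],0).round(1),X[:,2].max().round(1))
    b=(P[...,2]>38)&(P[...,2]<50)&near(645,225,110)
    for c,Q,rr in blobs(b,s,45,300,9000): print(n,'box',np.round(rr[0],1),np.round(rr[1],1),round(rr[2],1))
    t=(P[...,2]>60)&(P[...,2]<76)&near(645,225,60)
    print(n,'barrel',t.sum(),P[t].mean(0).round(1),P[t].min(0).round(1),P[t].max(0).round(1))
"
```

```text
t 46.52 tcp [ 557.9 -128.4  221.2] [ 1.7992e+02 -1.0000e-01  2.6750e+01] gap 85.1 F [0.2 0.4 1.4]
 pile top scene [ 617.7 -248.9] [56.9 56.8] mean of pixels [ 617.3 -249.1  157.7] 422
scene key head 97 [432.8 329.7  51.7] [433.3 329.3  63. ] 66.4
scene box [646.3 239.8] [129.4 117.4] 64.2
scene barrel 92 [643.9 242.3  67.1] [626.8 229.6  60.3] [655.9 258.8  71.2]
top key head 67 [433.8 332.4  58.4] [434.  334.1  64.6] 69.7
top box [643.2 245.8] [130.5 110. ] 64.1
top barrel 88 [643.6 246.6  68.7] [629.8 232.9  60.5] [658.2 262.3  75.8]
```

View pics/s6.png

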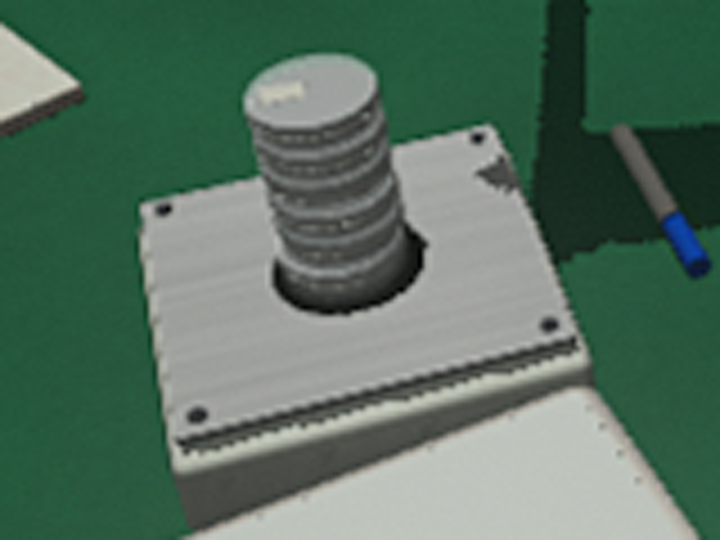

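All six dishes are stacked, top at crop (312,92) and base inside the mat at (345,280), and the pile is straight. The switch is at about (643.4, 246) with the slot at yaw −26°. The key is at (433, 333) with yaw 12°. I'll take the key with tool yaw 192° so the last joint has room for the turn.

send_rows(
  increments=[
    [0,0,0,0,0,-0.18],
    [0,0,0,0,0,-0.18],
    [0,0,0,0,0,-0.18],
    [0,0,0,0,0,-0.18],
    [0,0,0,0,0,-0.18],
  ],
)

```text
time: 47.4
tool_pos: [558.9, -130.8, 220.2]
tcp_rot: [179.9, 0.0, 78.6]
ft_force: [0.2, 0.4, -0.1]
finger_gap: 85.7
grip_force: 0.0
```

send_rows(
  increments=[
    [0,0,0,0,0,-0.18],
    [0,0,0,0,0,-0.18],
    [0,0,0,0,0,-0.18],
    [0,0,0,0,0,-0.18],
    [0,0,0,0,0,-0.18],
  ],
)

```text
time: 48.02
tool_pos: [558.9, -130.8, 220.1]
tcp_rot: [180.0, 0.1, 130.2]
ft_force: [0.4, 0.0, -0.5]
finger_gap: 85.5
grip_force: 0.0
```

send_rows(
  increments=[
    [0,0,0,0,0,-0.18],
    [0,0,0,0,0,-0.18],
    [0,0,0,0,0,-0.18],
    [0,0,0,0,0,-0.18],
    [0,0,0,0,0,-0.18],
  ],
)

```text
time: 48.65
tool_pos: [558.9, -130.8, 220.1]
tcp_rot: [-180.0, 0.1, -178.3]
ft_force: [-0.4, 0.2, -0.1]
finger_gap: 85.3
grip_force: 0.0
```

send_rows(
  increments=[
    [0,0,0,0,0,-0.18],
    [0,0,0,0,0,0],
    [0,0,0,0,0,0],
  ],
)

```text
time: 49.02
tool_pos: [558.5, -130.0, 219.7]
tcp_rot: [-180.0, 0.0, -168.5]
ft_force: [-0.0, 0.8, 0.2]
finger_gap: 85.3
grip_force: 0.0
```

```bash
python3 -c "
from h import *
plan((433,333,110),(433,333,33));pile(158)
s=dict(np.load('topK.npz'))
c=ray(s,130+273/4,150+152/4,50);a=ray(s,130+303/4,150+117/4,45);b=ray(s,130+320/4,150+158/4,45)
C=np.array([643.4,246.2])
for t in(a,b): d=t[:2]-C;print('tick',t.round(1),np.degrees(np.arctan2(d[1],d[0])).round(1))
# key head plan direction, slot darkness
P=cloud(s);hsv=cv2.cvtColor(s['img'],cv2.COLOR_BGR2HSV)
m=(hsv[...,2]<60)&(P[...,2]>55)&(np.hypot(P[...,0]-434,P[...,1]-333)<30)
for c,Q,rr in blobs(m,s,66,8,900): print('key top',np.round(rr[0],1),np.round(rr[1],1),round(rr[2],1))
"
```

```text
t 49.02 tcp [ 558.5 -130.   219.7] [-1.7998e+02  2.0000e-02 -1.6847e+02] gap 85.3 F [-0.   0.8  0.2]
 to (433, 333, 110) tool [ 30.4 478.7 109.7] rows 9 each [ 3.4 53.2 12.2]
 to (433, 333, 33) tool [-0.  0. 77.] rows 2 each [-0.   0.  38.5]
 pile top scene [ 617.7 -248.9] [56.9 56.8] mean of pixels [ 617.6 -249.6  157.7] 419
tick [671.6 232.1  45. ] -26.5
tick [644.6 217.2  45. ] -87.6
key top [431.5 331.2] [20.6  7.6] 8.8
```

send_rows(
  increments=[
    [3.4,53,5,0,0,0],
    [3.4,53,12,0,0,0],
    [3.4,53,12,0,0,0],
    [3.4,53,12,0,0,0],
    [3.4,53,12,0,0,0],
  ],
  grip=-1,
  grip_force=60,
)

```text
time: 49.7
tool_pos: [486.8, 128.2, 166.3]
tcp_rot: [-180.0, 0.1, -168.4]
ft_force: [0.2, 0.8, -0.8]
finger_gap: 85.7
grip_force: 0.0
```

send_rows(
  increments=[
    [3.4,53,12,0,0,0],
    [3.4,53,12,0,0,0],
    [3.4,53,12,0,0,0],
    [3.4,53,12,0,0,0],
    [0,0,0,0,0,0],
  ],
)

```text
time: 50.32
tool_pos: [428.5, 334.2, 117.2]
tcp_rot: [180.0, -0.1, -168.1]
ft_force: [-0.4, -0.3, 0.4]
finger_gap: 85.3
grip_force: 0.0
```

send_rows(
  increments=[
    [0,0,0,0,0,0],
    [0,0,0,0,0,0],
  ],
)

```text
time: 50.58
tool_pos: [431.2, 330.6, 118.8]
tcp_rot: [-180.0, 0.0, -168.3]
ft_force: [-0.4, -0.5, 0.8]
finger_gap: 85.4
grip_force: 0.0
```

```bash
python3 -c "
from h import *
plan((433,333,80),(433,333,33))"
```

```text
t 50.58 tcp [431.2 330.6 118.8] [-1.8000e+02  4.0000e-02 -1.6831e+02] gap 85.4 F [-0.4 -0.5  0.8]
 to (433, 333, 80) tool [-2.2  2.  38.8] rows 1 each [-2.2  2.  38.8]
 to (433, 333, 33) tool [-0.  0. 47.] rows 1 each [-0.  0. 47.]
```

send_rows(
  increments=[
    [-1.8,1.8,30,0,0,0],
    [0,0,25,0,0,0],
    [0,0,15,0,0,0],
    [0,0,10,0,0,0],
    [0,0,3,0,0,0],
  ],
)

```text
time: 51.2
tool_pos: [432.0, 333.3, 35.2]
tcp_rot: [-180.0, -0.0, -168.2]
ft_force: [-0.3, -0.5, -0.3]
finger_gap: 85.5
grip_force: 0.0
```

send_rows(
  increments=[
    [0,0,0,0,0,0],
    [0,0,0,0,0,0],
    [0,0,0,0,0,0],
  ],
)

```text
time: 51.58
tool_pos: [432.2, 333.9, 36.0]
tcp_rot: [180.0, 0.1, -168.2]
ft_force: [0.0, -0.3, 0.5]
finger_gap: 85.5
grip_force: 0.0
```

```bash
python3 -c "
from h import *
plan((432.7,332.7,34))
from bench import r
s=r.snapshot('scene')
cv2.imwrite('pics/s7.png',cv2.resize(s['img'][110:210,300:420],None,fx=5,fy=5,interpolation=cv2.INTER_CUBIC))"
```

```text
t 51.58 tcp [432.2 333.9  36. ] [ 1.7998e+02  5.0000e-02 -1.6818e+02] gap 85.5 F [ 0.  -0.3  0.5]
 to (432.7, 332.7, 34) tool [-0.3 -1.3  2. ] rows 1 each [-0.3 -1.3  2. ]
```

View pics/s7.png

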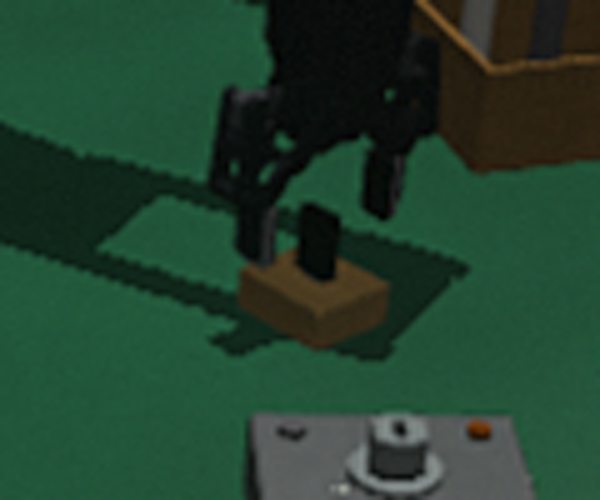

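The key head at crop (318,240) is upright between the fingers at (255,245) and (383,195), with its broad faces toward them. Closing now.

send_rows(
  increments=[
    [-0.3,-1.2,2,0,0,0],
    [0,0,0,0,0,0],
    [0,0,0,0,0,0],
  ],
)

```text
time: 52.0
tool_pos: [432.3, 332.4, 33.3]
tcp_rot: [-180.0, -0.0, -168.2]
ft_force: [0.8, 0.7, 0.5]
finger_gap: 85.7
grip_force: 0.0
```

send_rows(
  increments=[
    [0,0,0,0,0,0],
    [0,0,0,0,0,0],
    [0,0,0,0,0,0],
    [0,0,0,0,0,0],
    [0,0,0,0,0,0],
  ],
  grip=1,
)

```text
time: 52.62
tool_pos: [432.4, 333.0, 33.5]
tcp_rot: [180.0, 0.0, -168.2]
ft_force: [-1.1, 2.1, -0.2]
finger_gap: 8.1
grip_force: 59.8
```

send_rows(
  increments=[
    [0,0,0,0,0,0],
    [0,0,0,0,0,0],
    [0,0,0,0,0,0],
  ],
)

```text
time: 53.0
tool_pos: [432.4, 332.9, 33.5]
tcp_rot: [180.0, 0.0, -168.2]
ft_force: [-1.0, 4.4, -0.0]
finger_gap: 8.7
grip_force: 59.7
```

send_rows(
  increments=[
    [0,0,-10,0,0,0],
    [0,0,-20,0,0,0],
    [0,0,-45,0,0,0],
    [0,0,-45,0,0,0],
    [0,0,0,0,0,0],
  ],
)

```text
time: 53.62
tool_pos: [435.1, 333.5, 158.2]
tcp_rot: [179.9, 0.4, -168.2]
ft_force: [-0.7, -0.6, -0.7]
finger_gap: 7.9
grip_force: 59.9
```

send_rows(
  increments=[
    [0,0,0,0,0,0.165],
    [0,0,0,0,0,0.165],
    [0,0,0,0,0,0.165],
    [0,0,0,0,0,0.165],
    [0,0,0,0,0,0],
  ],
)

```text
time: 54.25
tool_pos: [431.9, 331.7, 152.1]
tcp_rot: [-179.9, -0.0, 154.0]
ft_force: [0.1, 0.3, -0.9]
finger_gap: 8.4
grip_force: 59.8
```

```bash
python3 -c "
from h import *
plan((643.4,246,150),(643.4,246,105));pile(158)"
```

```text
t 54.25 tcp [431.9 331.7 152.1] [-1.7987e+02 -3.0000e-02  1.5404e+02] gap 8.4 F [ 0.1  0.3 -0.9]
 to (643.4, 246, 150) tool [-227.6   15.5    2.1] rows 5 each [-45.5   3.1   0.4]
 to (643.4, 246, 105) tool [ 0.  0. 45.] rows 1 each [ 0.  0. 45.]
 pile top scene [ 617.5 -249.2] [56.1 56.8] mean of pixels [ 617.5 -248.9  157.7] 414
```

send_rows(
  increments=[
    [-45.5,3.1,0,0,0,0],
    [-45.5,3.1,0,0,0,0],
    [-45.5,3.1,0,0,0,0],
    [-45.5,3.1,0,0,0,0],
    [-45.5,3.1,0,0,0,0],
  ],
)

```text
time: 54.92
tool_pos: [644.7, 245.7, 152.6]
tcp_rot: [-180.0, -0.0, 154.2]
ft_force: [0.5, 0.2, -0.2]
finger_gap: 8.4
grip_force: 59.9
```

send_rows(
  increments=[
    [0,0,0,0,0,0],
    [0,0,20,0,0,0],
    [0,0,15,0,0,0],
    [0,0,0,0,0,0],
    [0,0,0,0,0,0],
  ],
)

```text
time: 55.55
tool_pos: [643.2, 247.2, 118.5]
tcp_rot: [-180.0, -0.0, 154.1]
ft_force: [1.1, 0.9, 0.4]
finger_gap: 8.2
grip_force: 59.9
```

```bash
python3 -c "
from h import *
plan((643.4,246,105))"
```

```text
t 55.55 tcp [643.2 247.2 118.5] [-180.     -0.    154.06] gap 8.2 F [1.1 0.9 0.4]
 to (643.4, 246, 105) tool [-0.7 -1.  13.5] rows 1 each [-0.7 -1.  13.5]
```

send_rows(
  increments=[
    [-0.6,-1,10,0,0,0],
    [0,0,6,0,0,0],
    [0,0,0,0,0,0],
    [0,0,0,0,0,0],
  ],
)

```text
time: 56.05
tool_pos: [643.8, 245.5, 102.4]
tcp_rot: [180.0, 0.0, 154.0]
ft_force: [0.3, -0.7, -0.7]
finger_gap: 8.1
grip_force: 59.9
```

```bash
python3 -c "
from h import *
from bench import r
plan((643.4,246,97))
s=r.snapshot('scene')
a=cv2.resize(s['img'][150:240,330:430],None,fx=6,fy=6,interpolation=cv2.INTER_CUBIC)
cv2.imwrite('pics/s8.png',cv2.convertScaleAbs(a,alpha=2,beta=20))"
```

```text
t 56.05 tcp [643.8 245.5 102.4] [180.   0. 154.] gap 8.1 F [ 0.3 -0.7 -0.7]
 to (643.4, 246, 97) tool [0.6 0.2 5.4] rows 1 each [0.6 0.2 5.4]
```

View pics/s8.png

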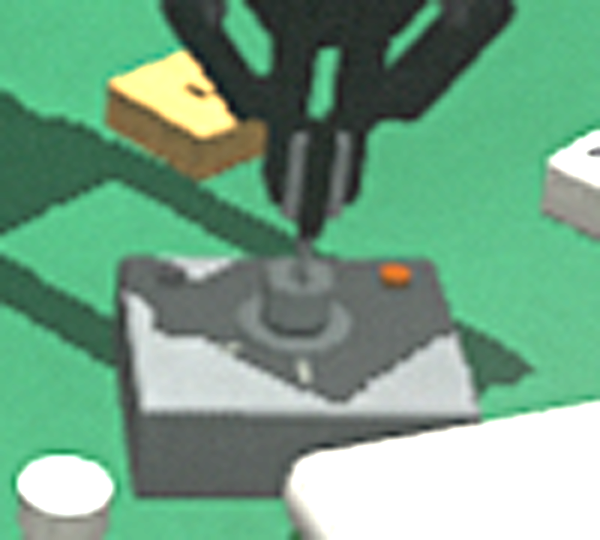

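The blade at crop (305,260) is just above the barrel, whose top is centred near (300,275). I'll compare the two in pixels.

```bash
python3 -c "
from h import *
from bench import r
s=r.snapshot('scene');k=dict(np.load('sceneK.npz'))
g=s['img'].max(2);gk=k['img'].max(2);P=cloud(s)
for v in range(182,202): print(v,g[v,368:394].tolist(),'|',gk[v,368:394].tolist() if v>188 else '')
m=(P[...,2]>75)&(P[...,2]<94)&(np.hypot(P[...,0]-644,P[...,1]-243)<15)
X=P[m];print(m.sum(),X.mean(0).round(1),[(z,X[np.abs(X[:,2]-z)<2.5].mean(0).round(1).tolist()) for z in(78,83,88)])
print(proj(k,[644.0,242.5,70]),proj(s,np.array([643.8,245.5,76])+[.6,-3.5,0]))
"
```

```text
182 [90, 87, 87, 83, 85, 91, 60, 18, 11, 31, 47, 43, 25, 15, 15, 12, 17, 39, 50, 27, 9, 38, 75, 87, 83, 84] | 
183 [80, 91, 86, 86, 85, 87, 69, 41, 22, 34, 48, 38, 21, 14, 17, 12, 17, 41, 42, 26, 22, 64, 85, 84, 83, 84] | 
184 [54, 61, 81, 89, 86, 88, 82, 77, 58, 43, 46, 36, 16, 15, 16, 13, 21, 38, 46, 63, 72, 81, 88, 86, 83, 83] | 
185 [38, 36, 51, 61, 80, 91, 89, 90, 73, 45, 44, 29, 15, 15, 15, 12, 23, 41, 51, 81, 88, 86, 86, 84, 85, 86] | 
186 [41, 39, 38, 35, 52, 60, 80, 91, 85, 76, 69, 35, 11, 13, 13, 15, 47, 61, 72, 83, 86, 86, 84, 84, 85, 85] | 
187 [40, 40, 39, 36, 37, 34, 53, 60, 81, 96, 90, 49, 10, 16, 9, 25, 70, 85, 87, 86, 85, 83, 85, 85, 85, 84] | 
188 [40, 41, 41, 39, 40, 41, 38, 34, 52, 62, 88, 61, 15, 13, 9, 41, 79, 89, 85, 85, 86, 87, 86, 87, 85, 86] | 
189 [36, 41, 42, 42, 41, 41, 41, 39, 39, 36, 56, 46, 23, 21, 26, 65, 88, 88, 86, 85, 86, 88, 86, 87, 86, 86] | [89, 87, 88, 87, 87, 87, 85, 87, 85, 85, 86, 86, 87, 85, 85, 86, 83, 86, 87, 88, 86, 87, 88, 87, 85, 87]
190 [51, 35, 38, 39, 42, 40, 42, 41, 41, 38, 39, 34, 36, 37, 65, 91, 93, 89, 88, 87, 84, 86, 87, 87, 89
[... 2021 characters left out ...]
 98, 125, 91, 40, 37, 39, 45, 56, 64, 64, 63, 64, 52, 41, 63, 87, 93, 92, 92, 93, 92, 92, 95]
200 [44, 43, 49, 57, 61, 48, 38, 43, 45, 42, 45, 46, 43, 44, 43, 43, 44, 50, 50, 44, 45, 44, 43, 45, 46, 45] | [95, 91, 107, 120, 137, 94, 43, 42, 45, 45, 41, 42, 42, 43, 42, 43, 42, 83, 100, 93, 89, 91, 90, 91, 93, 92]
201 [44, 50, 60, 59, 62, 46, 38, 44, 46, 43, 45, 45, 45, 44, 46, 45, 45, 56, 61, 52, 44, 43, 45, 45, 45, 45] | [93, 103, 125, 133, 139, 87, 37, 46, 46, 49, 48, 47, 50, 48, 48, 48, 42, 106, 131, 107, 90, 89, 91, 93, 91, 94]
11 [645.  241.3  84. ] [(78, [643.8, 242.2, 77.9]), (83, [644.9, 240.9, 83.0]), (88, [645.5, 241.4, 87.3])]
[379.29515044 195.8501582 ] [379.4736528  193.81975038]
```

Blade at (643.8, 242.2) and barrel at (643.9, 242.3) in the same camera agree, so I'll go down in steps and watch the force.

send_rows(
  increments=[
    [0.1,0,2,0,0,0],
    [0,0,2,0,0,0],
    [0,0,2,0,0,0],
    [0,0,2,0,0,0],
    [0,0,0,0,0,0],
  ],
)

```text
time: 56.78
tool_pos: [643.5, 245.5, 94.0]
tcp_rot: [-180.0, -0.0, 154.0]
ft_force: [-0.3, 0.3, 0.7]
finger_gap: 8.2
grip_force: 59.9
```

send_rows(
  increments=[
    [0,0,1,0,0,0],
    [0,0,1,0,0,0],
    [0,0,0,0,0,0],
  ],
)

```text
time: 57.15
tool_pos: [643.6, 245.6, 92.2]
tcp_rot: [-180.0, -0.0, 154.0]
ft_force: [-0.2, -0.2, -0.2]
finger_gap: 8.1
grip_force: 59.9
```

The tip is already about 3 mm into the slot with no force.

send_rows(
  increments=[
    [0,0,1.5,0,0,0],
    [0,0,1.5,0,0,0],
    [0,0,1.5,0,0,0],
    [0,0,0,0,0,0],
  ],
)

```text
time: 57.65
tool_pos: [643.2, 245.7, 87.3]
tcp_rot: [-180.0, -0.0, 154.0]
ft_force: [-2.8, 0.6, 0.6]
finger_gap: 8.2
grip_force: 59.9
```

send_rows(
  increments=[
    [0,0,1.5,0,0,0],
    [0,0,1.5,0,0,0],
    [0,0,1.5,0,0,0],
    [0,0,0,0,0,0],
  ],
)

```text
time: 58.15
tool_pos: [643.3, 245.8, 83.0]
tcp_rot: [-180.0, -0.0, 154.0]
ft_force: [-4.8, 2.5, 1.0]
finger_gap: 8.0
grip_force: 60.1
```

send_rows(
  increments=[
    [0.5,0,1.2,0,0,0],
    [0,0,1.2,0,0,0],
    [0,0,1.2,0,0,0],
    [0,0,0,0,0,0],
  ],
)

```text
time: 58.65
tool_pos: [643.2, 245.8, 79.5]
tcp_rot: [-180.0, -0.0, 154.0]
ft_force: [-3.3, 1.7, 0.7]
finger_gap: 7.8
grip_force: 60.2
```

send_rows(
  increments=[
    [0,0,0.8,0,0,0],
    [0,0,0.6,0,0,0],
    [0,0,0,0,0,0],
  ],
)

```text
time: 59.02
tool_pos: [643.2, 245.8, 78.4]
tcp_rot: [-180.0, 0.0, 154.0]
ft_force: [-4.2, 2.0, 3.3]
finger_gap: 8.0
grip_force: 60.6
```

send_rows(
  increments=[
    [0.5,0,0.6,0,0,0],
    [0,0,0.5,0,0,0],
    [0,0,0,0,0,0],
    [0,0,0,0,0,0],
  ],
)

```text
time: 59.52
tool_pos: [643.3, 245.9, 78.3]
tcp_rot: [180.0, 0.1, 154.0]
ft_force: [-5.0, 0.7, 6.4]
finger_gap: 8.2
grip_force: 61.2
```

Seated at TCP z 78.3, as expected for the slot floor. I'll turn clockwise now.

send_rows(
  increments=[
    [0,0,0,0,0,0.1],
    [0,0,0,0,0,0.1],
    [0,0,0,0,0,0.1],
    [0,0,0,0,0,0.1],
    [0,0,0,0,0,0.1],
  ],
)

```text
time: 60.15
tool_pos: [643.0, 246.0, 78.2]
tcp_rot: [180.0, 0.0, 125.2]
ft_force: [-7.1, 0.3, 8.2]
finger_gap: 8.2
grip_force: 61.3
```

```bash
python3 -c "
from h import *
from bench import r
plan((643.4,246,78.3));q=r.sense();print(q['wrist_torque'].round(2),q['joint_pos'].round(1))"
```

```text
t 60.15 tcp [643.  246.   78.2] [1.7998e+02 2.0000e-02 1.2517e+02] gap 8.2 F [-7.1  0.3  8.2]
 to (643.4, 246, 78.3) tool [-0.2  0.4 -0.1] rows 1 each [-0.2  0.4 -0.1]
[-0.01  1.24  0.08] [ 16.7  27.1  78.   -0.   74.9 -18.5]
```

send_rows(
  increments=[
    [0.4,-0.5,0,0,0,0.1],
    [0,0,0,0,0,0.1],
    [0,0,0,0,0,0.1],
    [0,0,0,0,0,0.1],
    [0,0,0,0,0,0],
  ],
)

```text
time: 60.78
tool_pos: [642.2, 245.7, 78.2]
tcp_rot: [180.0, 0.0, 102.3]
ft_force: [-6.8, -1.0, 8.7]
finger_gap: 8.3
grip_force: 61.3
```

```bash
python3 -c "
from h import *
from bench import r
plan((643.4,246,78.3));q=r.sense();print(q['wrist_torque'].round(2),q['joint_pos'].round(1))"
```

```text
t 60.77 tcp [642.2 245.7  78.2] [1.8000e+02 3.0000e-02 1.0234e+02] gap 8.3 F [-6.8 -1.   8.7]
 to (643.4, 246, 78.3) tool [ 0.1  1.2 -0.1] rows 1 each [ 0.1  1.2 -0.1]
[-0.18  1.41  0.  ] [16.7 27.  78.1 -0.  74.9  4.3]
```

send_rows(
  increments=[
    [0,0,0,0,0,0.1],
    [0,0,0,0,0,0.1],
    [0,0,0,0,0,0.1],
    [0,0,0,0,0,0],
    [0,0,0,0,0,0],
  ],
)

```text
time: 61.4
tool_pos: [641.7, 245.7, 78.2]
tcp_rot: [-180.0, 0.0, 85.2]
ft_force: [-9.2, -0.5, 9.5]
finger_gap: 8.1
grip_force: 61.5
```

```bash
python3 -c "
from h import *
from bench import r
plan((643.4,246,78.3));q=r.sense();print(q['wrist_torque'].round(2),q['joint_pos'].round(1))"
```

```text
t 61.4 tcp [641.7 245.7  78.2] [-1.7996e+02  4.0000e-02  8.5240e+01] gap 8.1 F [-9.2 -0.5  9.5]
 to (643.4, 246, 78.3) tool [ 0.5  1.6 -0.1] rows 1 each [ 0.5  1.6 -0.1]
[-0.18  1.82  0.06] [16.7 27.  78.2 -0.  74.9 21.5]
```

send_rows(
  increments=[
    [0,0,0,0,0,0.04],
    [0,0,0,0,0,0.03],
    [0,0,0,0,0,0],
    [0,0,0,0,0,0],
  ],
)

```text
time: 61.9
tool_pos: [641.7, 245.7, 78.2]
tcp_rot: [-179.9, 0.1, 81.2]
ft_force: [-10.0, -1.3, 10.5]
finger_gap: 8.1
grip_force: 61.6
```

```bash
python3 -c "
from h import *
from bench import r
plan((643.4,246,78.3));q=r.sense();print(q['wrist_torque'].round(2),q['joint_pos'].round(1))"
```

```text
t 61.9 tcp [641.7 245.7  78.2] [-1.7995e+02  5.0000e-02  8.1230e+01] gap 8.1 F [-10.   -1.3  10.5]
 to (643.4, 246, 78.3) tool [ 0.6  1.7 -0.1] rows 1 each [ 0.6  1.7 -0.1]
[-0.18  1.91  0.06] [16.7 27.  78.2 -0.  74.9 25.5]
```

send_rows(
  increments=[
    [0,-0.8,-0.2,0,0,0.04],
    [0,0,0,0,0,0.04],
    [0,0,0,0,0,0],
    [0,0,0,0,0,0],
  ],
)

```text
time: 62.4
tool_pos: [641.3, 245.8, 78.2]
tcp_rot: [180.0, 0.0, 76.7]
ft_force: [-7.3, -0.7, 8.5]
finger_gap: 8.2
grip_force: 61.2
```

```bash
python3 -c "
from h import *
from bench import r
plan();q=r.sense();print(q['wrist_torque'].round(2),q['joint_efforts'].round(2))"
```

```text
t 62.4 tcp [641.3 245.8  78.2] [1.7999e+02 3.0000e-02 7.6650e+01] gap 8.2 F [-7.3 -0.7  8.5]
[-0.1   1.26  0.09] [ -1.36 -67.21 -47.    -0.47  -2.59   0.11]
```

send_rows(
  increments=[
    [0,0,0,0,0,0.05],
    [0,0,0,0,0,0.05],
    [0,0,0,0,0,0],
    [0,0,0,0,0,0],
  ],
)

```text
time: 62.9
tool_pos: [641.2, 246.0, 78.2]
tcp_rot: [-180.0, 0.0, 70.9]
ft_force: [-6.8, -0.1, 7.5]
finger_gap: 8.2
grip_force: 61.2
```

```bash
python3 -c "
from h import *
from bench import r
plan();q=r.sense();print(q['wrist_torque'].round(2),q['joint_efforts'].round(2))"
```

```text
t 62.9 tcp [641.2 246.   78.2] [-1.800e+02  2.000e-02  7.094e+01] gap 8.2 F [-6.8 -0.1  7.5]
[0.07 1.36 0.28] [ -2.13 -67.18 -47.02  -0.77  -2.62   0.27]
```

send_rows(
  increments=[
    [0,0,0,0,0,0.05],
    [0,0,0,0,0,0.03],
    [0,0,0,0,0,0],
    [0,0,0,0,0,0],
  ],
)

```text
time: 63.4
tool_pos: [641.2, 246.1, 78.2]
tcp_rot: [180.0, 0.0, 66.4]
ft_force: [-8.1, 0.1, 8.8]
finger_gap: 8.5
grip_force: 61.4
```

```bash
python3 -c "
from h import *
from bench import r
plan();q=r.sense();print(q['wrist_torque'].round(2))
s=r.snapshot('top');cv2.imwrite('pics/t9.png',cv2.resize(s['img'][150:230,150:260],None,fx=6,fy=6,interpolation=cv2.INTER_CUBIC))"
```

```text
t 63.4 tcp [641.2 246.1  78.2] [1.800e+02 2.000e-02 6.637e+01] gap 8.5 F [-8.1  0.1  8.8]
[0.13 1.36 0.41]
```

The torque rose to 0.4 N m, so the barrel is at its hard stop. I'll take off the twist within the slot's play, release and rise.

send_rows(
  increments=[
    [0,0,0,0,0,-0.06],
    [0,-0.5,0,0,0,-0.06],
    [0,0,0,0,0,0],
    [0,0,0,0,0,0],
  ],
)

```text
time: 63.95
tool_pos: [641.2, 246.1, 78.2]
tcp_rot: [180.0, 0.0, 73.2]
ft_force: [-5.1, -0.6, 7.3]
finger_gap: 8.4
grip_force: 61.0
```

send_rows(
  increments=[
    [0,0,0,0,0,0],
    [0,0,0,0,0,0],
    [0,0,0,0,0,0],
    [0,0,0,0,0,0],
    [0,0,0,0,0,0],
  ],
  grip=-1,
)

```text
time: 64.58
tool_pos: [640.9, 246.3, 77.4]
tcp_rot: [180.0, 0.0, 73.2]
ft_force: [-0.3, -0.6, 0.2]
finger_gap: 85.6
grip_force: 0.0
```

send_rows(
  increments=[
    [0,0,-15,0,0,0],
    [0,0,-30,0,0,0],
    [0,0,-50,0,0,0],
    [0,0,-50,0,0,0],
  ],
)

```text
time: 65.08
tool_pos: [640.7, 246.4, 225.0]
tcp_rot: [180.0, -0.0, 73.2]
ft_force: [1.2, 0.1, -0.2]
finger_gap: 85.3
grip_force: 0.0
```

```bash
python3 -c "
from h import *
plan((450,150,240))"
```

```text
t 65.08 tcp [640.7 246.4 225. ] [ 1.7997e+02 -2.0000e-02  7.3220e+01] gap 85.3 F [ 1.2  0.1 -0.2]
 to (450, 150, 240) tool [-147.3 -154.8  -15. ] rows 3 each [-49.1 -51.6  -5. ]
```

send_rows(
  increments=[
    [-45,-48,0,0,0,0],
    [-45,-48,0,0,0,0],
    [-45,-48,0,0,0,0],
    [0,0,0,0,0,0],
    [0,0,0,0,0,0],
  ],
)

```text
time: 65.7
tool_pos: [473.6, 163.2, 224.2]
tcp_rot: [179.8, -0.1, 73.2]
ft_force: [0.0, -0.8, 0.5]
finger_gap: 85.5
grip_force: 0.0
```

```bash
python3 -c "
from h import *
from bench import r
plan();pile(158);dishes()
s=r.snapshot('top');t=r.snapshot('scene')
for q,n in((s,'top'),(t,'scene')):
    P=cloud(q);m=(P[...,2]>80)&(P[...,2]<118)&(np.hypot(P[...,0]-644,P[...,1]-245)<30)
    X=P[m];print(n,m.sum(),X.mean(0).round(1),'top z',X[:,2].max().round(1))
    for c,Q,rr in blobs(m,q,111 if n=='top' else 100,5,900):print(np.round(rr[0],1),np.round(rr[1],1),round(rr[2],1))
a=cv2.resize(s['img'][150:240,150:250],(400,360),interpolation=cv2.INTER_CUBIC)
b=cv2.resize(t['img'][150:240,330:430],(400,360),interpolation=cv2.INTER_CUBIC)
cv2.imwrite('pics/f.png',cv2.convertScaleAbs(np.hstack([a,b]),alpha=1.8))"
```

```text
t 65.7 tcp [473.6 163.2 224.2] [ 1.7983e+02 -1.0000e-01  7.3200e+01] gap 85.5 F [ 0.  -0.8  0.5]
 pile top scene [ 617.7 -248.9] [56.9 56.8] mean of pixels [ 617.3 -249.1  157.7] 423<string>:8: RuntimeWarning: Mean of empty slice.
  ret = um.true_divide(
Traceback (most recent call last):
ValueError: zero-size array to reduction operation maximum which has no identity
```

send_rows(
  increments=[
    [-48,14,0,0,0,0],
    [-48,14,0,0,0,0],
    [-48,14,0,0,0,0],
    [-48,14,0,0,0,0],
    [0,0,0,0,0,0],
  ],
)

```text
time: 66.53
tool_pos: [471.7, -39.9, 222.5]
tcp_rot: [-180.0, 0.0, 73.0]
ft_force: [1.7, 0.5, -0.0]
finger_gap: 85.5
grip_force: 0.0
```

```bash
python3 -c "
from h import *
from bench import r
s=r.snapshot('top');t=r.snapshot('scene')
a=cv2.resize(s['img'][150:240,150:250],(400,360),interpolation=cv2.INTER_CUBIC)
b=cv2.resize(t['img'][150:240,330:430],(400,360),interpolation=cv2.INTER_CUBIC)
cv2.imwrite('pics/f.png',cv2.convertScaleAbs(np.hstack([a,b]),alpha=1.8))
for q,n in((s,'top'),(t,'scene')):
    P=cloud(q);m=(P[...,2]>75)&(P[...,2]<120)&(np.hypot(P[...,0]-644,P[...,1]-245)<30)
    if m.sum():
        X=P[m];print(n,m.sum(),X.mean(0).round(1),'top z',X[:,2].max().round(1))
        for c,Q,rr in blobs(m&(P[...,2]>104),q,110,3,900):print(np.round(rr[0],1),np.round(rr[1],1),round(rr[2],1))
"
```

```text
top 67 [642.3 244.  101.5] top z 114.8
[643.3 245.2] [25.8  9.5] 81.4
scene 168 [643.4 241.6  95. ] top z 112.3
[644.  240.6] [29.4 15.3] 81.9
```

View pics/f.png

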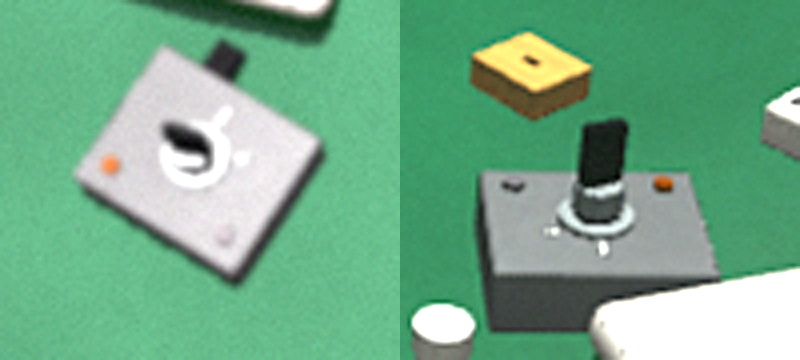

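The key stands in the switch with its top at z≈112 (111 expected). Its yaw of 81.5° is the on position plus the slot's play. The bottle stands at right-crop (443,325) and the pile hasn't moved. Handing in.

```bash
python3 -c "
from h import *
from bench import r
pile(158);dishes();print(r.hand_in())"
```

```text
pile top scene [ 617.6 -249. ] [56.5 56.8] mean of pixels [ 617.6 -249.2  157.7] 420
the job is handed in; nothing more can be done
None
```

The job is handed in: all six small dishes are in a straight pile on the mat centre, the key is fully down in the switch and turned clockwise to on, and the bottle is upright; one dish knocked off the pile partway was put back.

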